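# Log a sample bottle in at the bench code reader

## Task

Take the brown sample bottle from its sloping rest and stand it in the recess of the code reader's turntable, with the square code on its label turned squarely toward the reader's window. Let go of the bottle, then press the read key on top of the reader fully down for a moment to log it, and leave the bottle standing there. The bottle is glass: set it down gently, do not let it fall, and leave the other things on the bench where they are.

Things in the scene. Friction and masses are not known exactly. Their poses are not given: they have to be found in the camera images.
- bottle_center (a point): Centre (on the axis, half-way up) of the brown glass bottle, 95 mm high, 140 g: body 40 mm diameter, 64 mm high, shoulder, ribbed black cap 30 mm diameter, 21 mm high. z: along the axis from base to cap; x: from the axis to the middle of the code. A seal strip 8 mm wide runs from the middle of the cap's top down its side, on the code's side. Starts in the rest, code up, 56 mm above the bench.
- bottle_code (a point): Middle of the square black-and-white code on the bottle's label, on the glass: 20 mm from the axis, 15 mm nearer the base than the bottle's centre. Axes as for the bottle.
- rest: Fixed aluminium rest: foot plate 104 x 50 x 6 mm and, on two legs, a V trough 62 mm long and 27 mm wide, narrower than the bottle, so that the bottle's sides are free. It holds the bottle with its axis 20 degrees above level, cap end high, base against a small stop. Origin at bench level under its middle; x level along the trough toward the raised end, z up.
- nest (a point): Middle of the floor of the turntable's recess, 22.5 mm above the bench; y points level to the reader's window, z up. The turntable, a 72 mm metal disc, turns without limit and stays where left (slight friction). A ring 5 mm high, its mouth coned, bounds the recess, 43 mm wide at its floor. A bottle standing in it has its centre 47.5 mm above this point.
- window (a point): Middle of the reader's dark window, 50 mm square, 58 mm above the bench and 80 mm level from the turntable's axis. y points from the turntable into the window (it looks along -y). Over it a visor juts out to 62 mm from that axis, 95 mm high. The fixed reader: foot plate 96 x 232 x 14 mm, turntable at one end, at the other a white housing 92 mm wide, 114 mm high, 86 to 174 mm from the axis.
- read_key_top (a point): Middle of the top of the round black read key, 26 mm in diameter, on top of the reader's housing, 132 mm from the turntable's axis. It is pressed straight down.
- read_key (a joint): Travel of the spring read key in m: 0 up, 0.006 fully down (takes about 4 N, then meets a hard stop); it springs back when let go.
- short_bottle: Bystander: a shorter brown bottle, 34 mm diameter and 68 mm high, already logged, standing on the bench behind the work. Origin at the centre of its underside.
- timer: Bystander: white bench timer, 66 x 66 x 19 mm, lying flat. Origin at the centre of its underside.
- marker: Bystander: marker pen, 135 mm long, 13 mm thick, lying at the left of the work. Origin at the middle of its underside.

How it is judged:
On the way:
1. with the bottle standing free in the recess, its code facing the window, the read key is pressed down (angle between bottle_center's own z axis and vertical below 0.06 rad and horizontal distance between bottle_center and nest below 0.006 m and z of bottle_center in the frame of nest between 0.043 and 0.051 m and angle between the x axis of bottle_center and the y axis of window, either way round below 0.21 rad and distance between bottle_code and window below 0.072 m and contact force between the fingers and bottle below 0.2 N and value of joint read_key above 0.0042 m), for 0.1 s.
At the end, for the whole second after the job is handed in: The bottle stands at rest in the turntable's recess (upright within 0.06 rad, within 6 mm of its middle, down on its floor), the code faces the window within 0.21 rad (12 degrees), and the read key has sprung back up (less than 2 mm) (angle between bottle_center's own z axis and vertical below 0.06 rad and horizontal distance between bottle_center and nest below 0.006 m and z of bottle_center in the frame of nest between 0.043 and 0.051 m and angle between the x axis of bottle_center and the y axis of window, either way round below 0.21 rad and distance between bottle_code and window below 0.072 m and value of joint read_key below 0.002 m and linear speed of bottle below 0.02 m/s and angular speed of bottle below 0.1 rad/s); the robot touches nothing.
It fails at once if the bottle falls: its centre comes lower than 35 mm above the bench (height (world z) of bottle_center below 0.035 m).
It fails at once if the bottle is banged or forced against the reader (over 40 N) (contact force between bottle and reader above 40 N).
It fails at once if a bystander is moved more than 25 mm (distance of any of short_bottle, timer, marker from where it was at the start of the episode above 0.025 m).
It also fails if it takes over 61 s, if anything falls off the work surface, if the arm or the gripper's body presses on something with over 40 N, if the wrist force passes 120 N, or if a joint passes its speed limit or range.

## Robot

A 7-joint arm with a two-finger parallel gripper is mounted at the origin on a cart in front of the work surface, level with it; the furniture and walls round the work are solid. World frame = base frame: x ahead of the robot, y to its left, z up, the work surface at z = 0. Lengths are in m, angles in rad, forces in N, time in s.
With the tool pointing down it reaches from about 0.4 to 0.85 m from the base axis. Payload 4.5 kg.
Tool frame: the origin (TCP) lies at the very end of the fingers, on their centre line; the grasp point (between the pads) lies 19 mm behind it (r.pinch_z is the distance from the TCP to the grasp point, in m); x points along the fingers, y is the direction in which the jaws open and shut, and the axes are right-handed (so a half turn about x gives the same grasp; the last joint's range is limited). The gripper opens to 88 mm and grips with 3 to 60 N. Pads are 18 mm wide; open, the fingers measure 123 mm over their backs; the gripper's body (75 mm by 187 mm) begins 45 mm behind the grasp point.
Start: joints at [1.255, 0.689, -0.195, 1.565, 0.157, 0.902, -0.215], TCP at [0.214, -0.587, 0.239] pointing down, gripper open.
Joint ranges: [-3.01, 3.01], [-0.46, 2.08], [-1.47, 1.51], [0.13, 2.56], [-1, 4.14], [0.04, 2.09], [-2.66, 2.66]. Speed limits (rad/s): [2.57, 2.57, 3.14, 3.14, 3.14, 3.14, 3.14].

## Interface

Orientations are given as a unit quaternion [x, y, z, w].
In Python, from plant import telemetry, cams, job, r gives the robot as it stands.
- The arm moves only by the tool send_rows, never from a script. Its argument "commands" is one flat list of numbers, 7 for each row, row after row: the shift along the world's x, y, z as a fraction of full scale, then the turn, a rotation vector about the world's x, y, z as a fraction of full scale, then the closure, from 0 (fully open) to 1 (shut). In form: [dx, dy, dz, wx, wy, wz, claw, dx, dy, dz, wx, wy, wz, claw, ...]. A call has 1 to 12 rows; each row shifts and turns the pose as measured when the row begins; what a row does not reach is not made up. Full scale, the value 1, is 250 mm for a shift and 90 degrees for a turn. A row lasts 1/10 s, in which the tool goes at most 50 mm and 8.59 degrees, less where a joint would pass 70% of its speed; a pose out of reach is approached as far as the arm can. A call with a number of a shift or a turn outside -1 to 1 is refused whole. A call with a gripper value outside its range is refused whole. The fingers move at their own pace and stop on an object; "newtons" is the grip in N (left out, the last holds). Time passes only in rows, so rows that do not move let the fingers close. It gives the time, the measured TCP pose, the force and the opening at its end, in the units of the state.
- telemetry.get_state(): the state, without advancing time (a new reading comes with each control period).
- cams.snapshot(name): name is "side" or "top" or "wrist"; returns a dict with "image" (400x640x3 uint8, blue, green, red), "intrinsics" (3x3 intrinsics, pixels), "world_to_cam" (4x4, takes a point from world to camera coordinates). Camera axes: x right, y down, z forward; pixel columns grow to the right and rows downward; lengths in m; the calibration is good to about 2 mm. A picture is of the moment at which its call begins. There is no depth.
- job.finish_job(): hands the job in, once; it reports no verdict.
The state is a dict: "clock": time; "q": joint angles; "qd": joint speeds; "joint_torque": joint torques, N m; "tool_pos": TCP position; "eef_rot": TCP orientation; "contact_force": force on the tool from outside, world axes, zero at the start; "moment": the same for the moment, N m; "opening": opening from 0.0 (shut) to 1.0 (fully open).
Only numpy, scipy, OpenCV 4.12 (cv2) and the standard library are available. Lean on these libraries where they do the work, as an engineer would, in place of code of your own. Each camera call takes 0.05 s, during which the arm holds its last target.

## Working session

There is one attempt and no reset: what is moved stays moved. The work goes in short steps, Python scripts to look and compute and a tool call to move; the robot and the scene stay as the last step left them, time stands still between calls to the robot, and variables do not carry over. Pictures are saved under pics/ and viewed, and the job is handed in when it is done.

Besides the shell and the picture viewer there is one more tool, called after "Emit:" as name(argument=value, ...) on one line, values as JSON. send_rows: Moves the arm, as the interface text tells. Its arguments: {"type":"object","properties":{"commands":{"type":"array"},"newtons":{"type":"number"}},"required":["commands"]}

```bash
ls; mkdir -p pics; python3 - <<'E'
from plant import telemetry, cams, job, r
import cv2
for n in ["side","top","wrist"]:
    d=cams.snapshot(n); cv2.imwrite(f"pics/{n}0.png",d["image"]); print(n,d["intrinsics"].tolist(),d["world_to_cam"].round(4).tolist())
s=telemetry.get_state();print(s, r.pinch_z)
E
```

```text
pics
side [[431.4656352311116, 0.0, 320.534187601383], [0.0, 431.4656352311116, 202.83608326321396], [0.0, 0.0, 1.0]] [[-0.9521, -0.305, 0.0222, 0.5748], [-0.1806, 0.5023, -0.8456, 0.1503], [0.2468, -0.8091, -0.5333, 0.9996], [0.0, 0.0, 0.0, 1.0]]
top [[364.53472252821143, 0.0, 319.4801122802649], [0.0, 364.53472252821143, 201.83988118088334], [0.0, 0.0, 1.0]] [[-0.0066, -0.9998, 0.0173, 0.0775], [-0.9838, 0.0034, -0.179, 0.6096], [0.1789, -0.0182, -0.9837, 0.9575], [0.0, 0.0, 0.0, 1.0]]
wrist [[279.56331860460296, 0.0, 321.9869169299892], [0.0, 279.56331860460296, 196.3247535715717], [0.0, 0.0, 1.0]] [[0.343, -0.9393, -0.0022, -0.6235], [-0.9002, -0.3294, 0.2847, -0.0398], [-0.2682, -0.0956, -0.9586, 0.3902], [0.0, 0.0, 0.0, 1.0]]
{'clock': 0.15, 'q': array([ 1.25482127,  0.68979819, -0.19458545,  1.56606384,  0.15730586,
        0.90248131, -0.21508682]), 'qd': array([-0.00021055, -0.00137115, -0.00085776, -0.00251037,  0.00036482,
       -0.00144149,  0.00049148]), 'joint_torque': array([-9.34694726e-04, -5.27864420e+01, -1.26824744e+00, -1.53587240e+01,
       -5.24775067e-02,  3.89352805e-03,  1.14229017e-04]), 'tool_pos': array([ 0.2140191 , -0.58672665,  0.23810245]), 'eef_rot': array([-0.6962076 , -0.12354538,  0.69641839, -0.12260889]), 'contact_force': array([-0.44435513,  1.04609311, -0.23962213]), 'moment': array([0.00792194, 0.01116454, 0.02443906]), 'opening': 0.9968438581070009} 0.0187
```

View pics/side0.png

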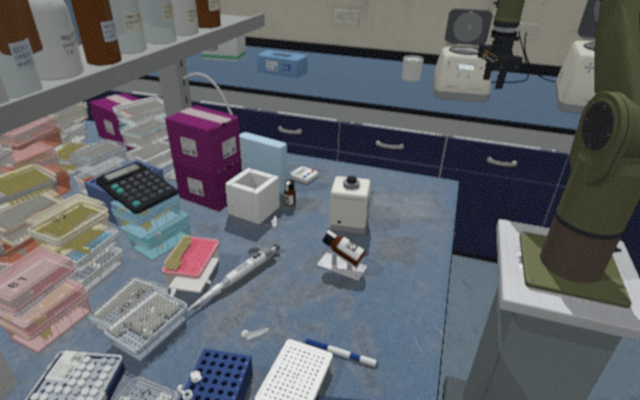

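View pics/top0.png

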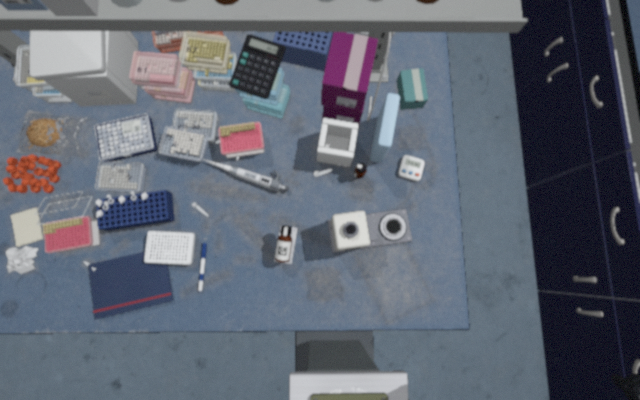

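View pics/wrist0.png

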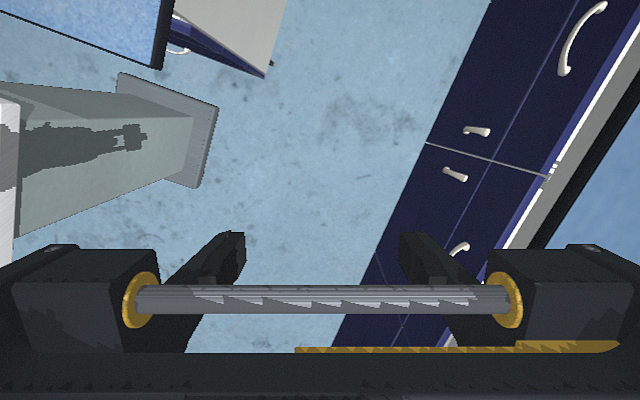

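```bash
python3 - <<'E'
import cv2
t=cv2.imread("pics/top0.png"); cv2.imwrite("pics/top0c.png",cv2.resize(t[195:275,260:420],None,fx=5,fy=5,interpolation=cv2.INTER_CUBIC))
t=cv2.imread("pics/side0.png"); cv2.imwrite("pics/side0c.png",cv2.resize(t[165:285,270:430],None,fx=5,fy=5,interpolation=cv2.INTER_CUBIC))
E
```

```text
(no output)
```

View pics/top0c.png

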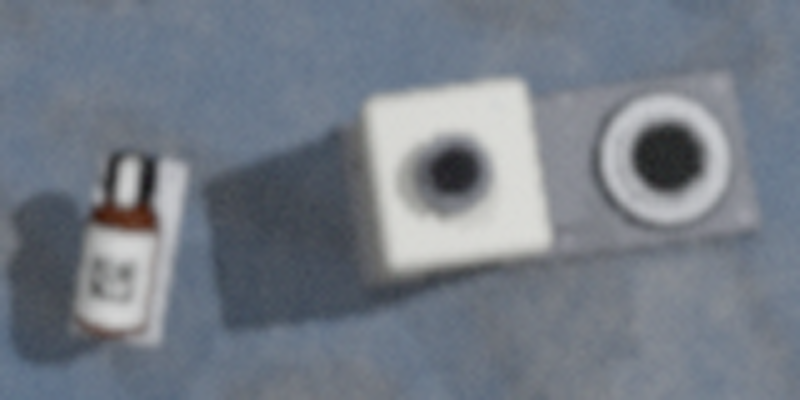

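View pics/side0c.png

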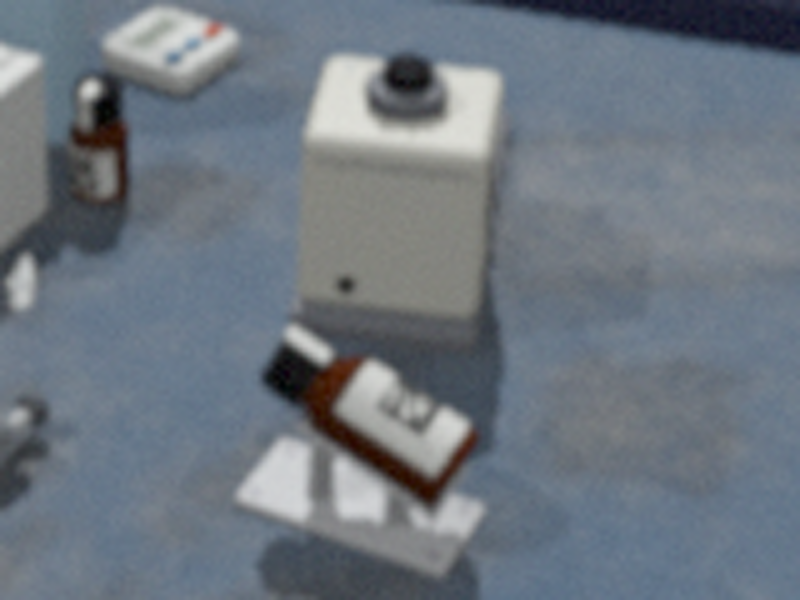

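```bash
cat > h.py <<'E'
import numpy as np, cv2
from plant import telemetry, cams, job, r
from scipy.spatial.transform import Rotation as R
def cam(n,save=None):
    d=cams.snapshot(n); 
    if save: cv2.imwrite(f"pics/{save}.png",d["image"])
    np.savez(f"cam_{n}.npz",K=d["intrinsics"],T=d["world_to_cam"]); return d
def KT(n):
    d=np.load(f"cam_{n}.npz"); return d["K"],d["T"]
def ray(KTv,uv):
    K,T=KTv; d=T[:3,:3].T@np.linalg.inv(K)@np.array([uv[0],uv[1],1.]); c=-T[:3,:3].T@T[:3,3]; return c,d
def atz(KTv,uv,z):
    c,d=ray(KTv,uv); return c+d*(z-c[2])/d[2]
def proj(KTv,p):
    K,T=KTv; q=K@(T[:3,:3]@np.asarray(p)+T[:3,3]); return q[:2]/q[2]
def tri(obs):
    A=np.zeros((3,3));b=np.zeros(3)
    for k,uv in obs:
        c,d=ray(k,uv); d/=np.linalg.norm(d); P=np.eye(3)-np.outer(d,d); A+=P;b+=P@c
    return np.linalg.solve(A,b)
def st():
    s=telemetry.get_state(); print("t",round(s["clock"],2),"p",s["tool_pos"].round(4),"q",s["q"].round(3),"F",s["contact_force"].round(1),"op",round(s["opening"],3))
    print("axes cols\n",R.from_quat(s["eef_rot"]).as_matrix().round(3)); return s
E
python3 - <<'E'
from h import *
cam("top");cam("side");t=KT("top");s=KT("side")
c=lambda x,y:(260+x/5,195+y/5)
print("nest",atz(t,c(665,160),.024),"hole",atz(t,c(668,156),.025))
print("key top",atz(t,c(455,171),.13))
for p in [(363,97),(525,80),(552,245),(390,270)]: print("house",atz(t,c(*p),.114))
for p in [(731,70),(757,230)]: print("foot",atz(t,c(*p),.014))
cs=lambda x,y:(270+x/5,165+y/5)
print("code",tri([(t,c(113,281)),(s,cs(408,408))]))
print("captop seal end",tri([(t,c(130,155)),(s,cs(295,328))]))
print("keytop tri",tri([(t,c(455,171)),(s,cs(408,72))]))
print(proj(t,(.5,.1,.0)))
st()
E
```

```text
nest [ 0.54228725 -0.13409782  0.024     ] hole [ 0.54444348 -0.13567996  0.025     ]
key top [ 0.52547763 -0.00359706  0.13      ]
house [0.56588294 0.04169274 0.114     ]
house [ 0.57448152 -0.04282436  0.114     ]
house [ 0.48891029 -0.05421102  0.114     ]
house [0.47666453 0.02906529 0.114     ]
foot [ 0.5954185  -0.17682967  0.014     ]
foot [ 0.50317398 -0.18713888  0.014     ]
code [0.47614033 0.17438333 0.06641574]
captop seal end [0.53651544 0.16352688 0.08840467]
keytop tri [ 0.52640919 -0.00328404  0.13135552]
[310.48149793 243.00123181]
t 0.25 p [ 0.2141 -0.5869  0.2384] q [ 1.255  0.69  -0.195  1.566  0.157  0.903 -0.215] F [ 0.  -0.3 -0. ] op 1.002
axes cols
 [[-0.     0.343 -0.939]
 [ 0.001 -0.939 -0.343]
 [-1.    -0.001  0.   ]]
```

Emit:
send_rows(commands=[0.07,0.18,0.06,0,0,-0.028,0,0.07,0.18,0.06,0,0,-0.028,0,0.07,0.18,0.06,0,0,-0.028,0,0.07,0.18,0.06,0,0,-0.028,0,0.07,0.18,0.06,0,0,-0.028,0,0.07,0.18,0.06,0,0,-0.028,0,0.07,0.18,0.06,0,0,-0.028,0,0.07,0.18,0.06,0,0,-0.028,0,0.07,0.18,0.06,0,0,-0.028,0,0.07,0.18,0.06,0,0,-0.028,0,0.07,0.18,0.06,0,0,-0.028,0,0.07,0.18,0.06,0,0,-0.028,0])

```text
clock: 1.45
tool_pos: [0.4141, -0.0528, 0.4147]
eef_rot: [0.703, -0.075, -0.703, -0.076]
contact_force: [1.1, -0.5, 0.5]
opening: 0.999
```

```bash
python3 - <<'E'
from h import *
s=st(); cam("wrist","w1"); K,T=KT("wrist")
M=R.from_quat(s["eef_rot"]).as_matrix()
c=-T[:3,:3].T@T[:3,3]; print("cam",c,"rel tool",M.T@(c-s["tool_pos"]),"fwd in tool",M.T@T[2,:3])
E
```

```text
t 1.45 p [ 0.4141 -0.0528  0.4147] q [ 0.2    0.201 -0.23   1.848  0.05   1.097 -1.832] F [ 1.1 -0.5  0.5] op 0.999
axes cols
 [[ 0.001 -0.212 -0.977]
 [ 0.001 -0.977  0.212]
 [-1.    -0.001 -0.   ]]
cam [ 0.48530487 -0.06814357  0.56071206] rel tool [-0.14600591 -0.00025659 -0.07292632] fwd in tool [ 9.58583098e-01 -3.15777820e-05  2.84812996e-01]
```

View pics/w1.png

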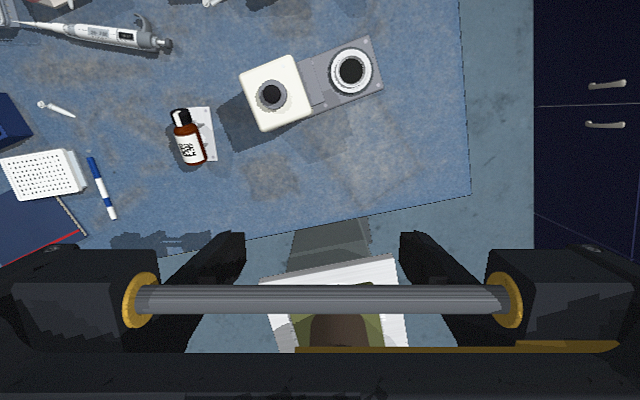

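Emit:
send_rows(commands=[0.04,0.145,-0.12,0,0,0,0,0.04,0.145,-0.12,0,0,0,0,0.04,0.145,-0.12,0,0,0,0,0.04,0.145,-0.12,0,0,0,0,0.04,0.145,-0.12,0,0,0,0,0.04,0.145,-0.12,0,0,0,0,0,0,0,0,0,0,0,0,0,0,0,0,0,0])

```text
clock: 2.3
tool_pos: [0.4803, 0.1792, 0.2353]
eef_rot: [0.71, -0.066, -0.697, -0.073]
contact_force: [0.6, -0.8, -1.2]
opening: 0.998
```

```bash
python3 - <<'E'
from h import *
s=st(); d=cam("wrist","w2"); cam("top","t2")
E
```

```text
t 2.3 p [0.4803 0.1792 0.2353] q [-0.289  0.545 -0.247  1.922  0.208  0.679 -2.429] F [ 0.6 -0.8 -1.2] op 0.998
axes cols
 [[ 0.019 -0.195 -0.981]
 [ 0.008 -0.981  0.195]
 [-1.    -0.011 -0.017]]
```

View pics/w2.png

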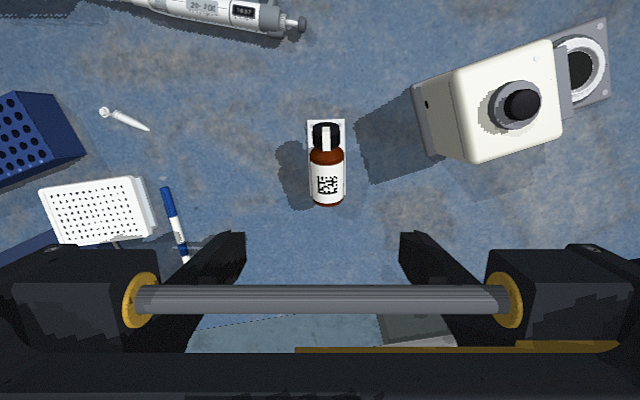

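```bash
python3 - <<'E'
import cv2
t=cv2.imread("pics/w2.png"); cv2.imwrite("pics/w2c.png",cv2.resize(t[110:215,270:390],None,fx=5,fy=5,interpolation=cv2.INTER_CUBIC))
cv2.imwrite("pics/w2d.png",cv2.resize(t[20:180,410:640],None,fx=3,fy=3,interpolation=cv2.INTER_CUBIC))
E
```

```text
(no output)
```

View pics/w2c.png

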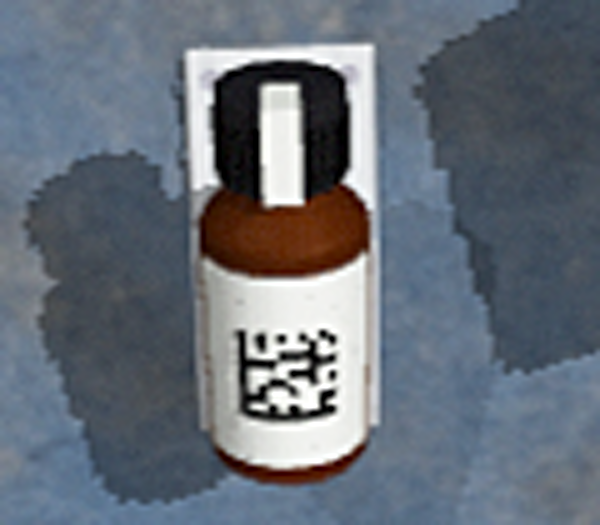

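View pics/w2d.png

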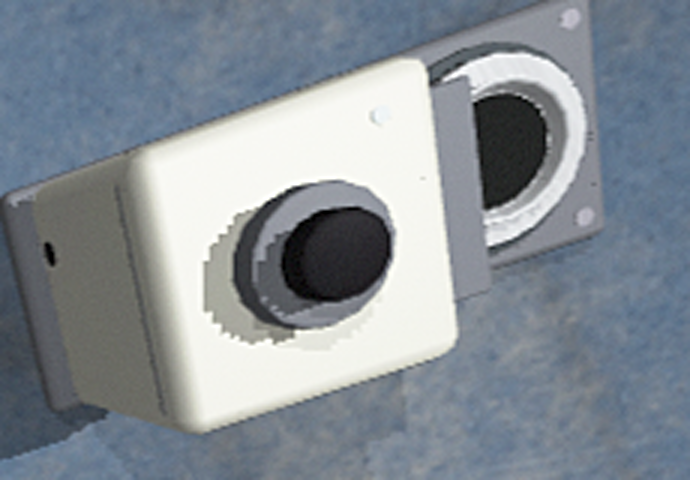

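```bash
python3 - <<'E'
from h import *
w=KT("wrist");t=KT("top")
p=atz(w,(327.6,185),.0697);print("code",p)
# seal lower end on cap side: axial +26.5, radial 15 ; cap top middle: axial 47.5, radial 15 edge
c20,s20=np.cos(np.radians(20)),np.sin(np.radians(20))
zz=lambda a,r_: .056+a*s20+r_*c20
a=atz(w,(326.6,151),zz(.0265,.015)); b=atz(w,(326.4,130),zz(.0475,.015));print(a,b)
u=a-p;print("yaw",np.degrees(np.arctan2(u[1],u[0])),np.hypot(*u[:2]),"exp",.0415*c20+.005*s20); u=b-p;print(np.degrees(np.arctan2(u[1],u[0])),np.hypot(*u[:2]))
yaw=np.arctan2(u[1],u[0]);U=np.array([np.cos(yaw),np.sin(yaw)])
print("centre",p[:2]+U*(.02*s20+.015*c20))
print("key",atz(w,(522.7,104.3),.130), tri([(w,(522.7,104.3)),(t,(351,229.2))]))
E
```

```text
code [0.47630186 0.17566015 0.0697    ]
[0.51563457 0.16923437 0.07915892] [0.53758489 0.16521443 0.08634135]
yaw -9.278436391683105 0.03985415074604007 exp 0.04070734447924355
-9.67313097307022 0.0621669027651487
centre [0.49693999 0.17214237]
key [ 0.52766282 -0.00311172  0.13      ] [ 0.52660365 -0.0041359   0.12787174]
```

Emit:
send_rows(commands=[0,0,0,0,0,0.095,0,0,0,0,0,0,0.095,0,0,0,0,0,0,0.095,0,0,0,0,0,0,0.095,0,0,0,0,0,0,0.095,0,0,0,0,0,0,0.095,0,0,0,0,0,0,0.095,0,0,0,0,0,0,0.095,0,0,0,0,0,0,0.095,0,0,0,0,0,0,0.095,0,0,0,0,0,0,0.095,0,0,0,0,0,0,0.095,0])

```text
clock: 3.6
tool_pos: [0.4877, 0.1548, 0.2511]
eef_rot: [0.501, 0.512, -0.482, 0.504]
contact_force: [0.1, -0.9, -0.3]
opening: 1.002
```

Emit:
send_rows(commands=[0,0,0,0,0,0.095,0,0,0,0,0,0,0.095,0,0,0,0,0,0,0.095,0,0,0,0,0,0,0.095,0,0,0,0,0,0,0.095,0,0,0,0,0,0,0.095,0,0,0,0,0,0,0.095,0,0,0,0,0,0,0.095,0,0,0,0,0,0,0.095,0])

```text
clock: 4.5
tool_pos: [0.4932, 0.1332, 0.2602]
eef_rot: [0.07, 0.704, -0.062, 0.704]
contact_force: [-0.3, -0.1, -0.4]
opening: 0.998
```

```bash
python3 - <<'E'
from h import *
s=st()
E
```

```text
t 4.5 p [0.4932 0.1332 0.2602] q [ 0.321  0.751 -1.189  1.857  0.785  1.092  0.211] F [-0.3 -0.1 -0.4] op 0.998
axes cols
 [[ 0.002  0.186  0.982]
 [ 0.011  0.982 -0.186]
 [-1.     0.012 -0.001]]
```

Emit:
send_rows(commands=[0,0,0.02,-0.0165,-0.088,0,0,0,0,0.02,-0.0165,-0.088,0,0,0,0,0.02,-0.0165,-0.088,0,0,0,0,0.02,-0.0165,-0.088,0,0,0,0,0.02,-0.0165,-0.088,0,0,0,0,0.02,-0.0165,-0.088,0,0])

```text
clock: 5.1
tool_pos: [0.4999, 0.1159, 0.2908]
eef_rot: [0.043, 0.389, -0.096, 0.915]
contact_force: [-0.9, -0.5, -0.1]
opening: 0.999
```

```bash
python3 - <<'E'
from h import *
s=st()
E
```

```text
t 5.1 p [0.4999 0.1159 0.2908] q [-0.061  0.541 -0.934  2.436  1.729  1.075 -0.99 ] F [-0.9 -0.5 -0.1] op 0.999
axes cols
 [[ 0.68   0.209  0.703]
 [-0.142  0.978 -0.153]
 [-0.72   0.004  0.694]]
```

Emit:
send_rows(commands=[0.02,-0.05,-0.02,-0.0165,-0.088,0,0,0.02,-0.05,-0.02,-0.0165,-0.088,0,0,0.02,-0.05,-0.02,-0.0165,-0.088,0,0,0.0,-0.05,-0.02,0,0,0,0])

```text
clock: 5.5
tool_pos: [0.5271, 0.1006, 0.2808]
eef_rot: [0.011, 0.286, -0.1, 0.953]
contact_force: [-0.4, 0.9, -1.1]
opening: 1.003
```

```bash
python3 - <<'E'
from h import *
s=st()
E
```

```text
t 5.5 p [0.5271 0.1006 0.2808] q [ 0.019  0.965 -1.423  2.558  1.754  1.896 -1.087] F [-0.4  0.9 -1.1] op 1.003
axes cols
 [[ 0.816  0.197  0.543]
 [-0.184  0.98  -0.079]
 [-0.547 -0.035  0.836]]
```

Emit:
send_rows(commands=[0,0.02,0,0.018,0.09,0,0,0,0.02,0,0.018,0.09,0,0,0,0.02,0,0.018,0.09,0,0,0,0.02,0,0.018,0.09,0,0,0,0.02,0,0.018,0.09,0,0,0,0.02,0,0.018,0.09,0,0,0,0.02,0,0.018,0.09,0,0,0,0.02,0,0.018,0.09,0,0,0,0.02,0,0.018,0.09,0,0,0,0,0,0,0,0,0])

```text
clock: 6.5
tool_pos: [0.5313, 0.1213, 0.273]
eef_rot: [0.065, 0.809, -0.063, 0.581]
contact_force: [0.8, 0.1, -0.2]
opening: 1.0
```

```bash
cat >> h.py <<'E'
def need(p,tx,ty):
    s=telemetry.get_state(); M=R.from_quat(s["eef_rot"]).as_matrix()
    tx=np.array(tx,float);tx/=np.linalg.norm(tx);ty=np.array(ty,float);ty-=tx*(tx@ty);ty/=np.linalg.norm(ty)
    G=np.stack([tx,ty,np.cross(tx,ty)],1); rv=R.from_matrix(G@M.T).as_rotvec()
    print("shift mm",((np.array(p)-s["tool_pos"])*1000).round(1),"frac",((np.array(p)-s["tool_pos"])/.25).round(3),"rot deg",np.degrees(rv).round(1),"frac",(rv/(np.pi/2)).round(3))
E
python3 - <<'E'
from h import *
s=st(); need((.55,.163,.20),(-.417,.0705,-.906),(.167,.986,0))
E
```

```text
t 6.5 p [0.5313 0.1213 0.273 ] q [ 0.333  1.022 -1.375  1.455  0.707  1.604  0.361] F [ 0.8  0.1 -0.2] op 1.0
axes cols
 [[-0.316  0.179  0.932]
 [ 0.033  0.984 -0.177]
 [-0.948 -0.026 -0.316]]
shift mm [ 18.7  41.7 -73. ] frac [ 0.075  0.167 -0.292] rot deg [2.6 6.2 0.6] frac [0.029 0.069 0.007]
```

Emit:
send_rows(commands=[0.005,0.04,-0.1,0.008,0.018,0.002,0,0.005,0.04,-0.1,0.008,0.018,0.002,0,0.005,0.04,-0.1,0.008,0.018,0.002,0,0.005,0.04,-0.1,0.008,0.018,0.002,0,0,0,0,0,0,0,0])

```text
clock: 7.0
tool_pos: [0.5373, 0.1549, 0.1751]
eef_rot: [0.071, 0.837, -0.047, 0.541]
contact_force: [-0.6, 0.2, 0.2]
opening: 1.001
```

```bash
python3 - <<'E'
from h import *
s=st(); need((.532,.166,.127),(-.417,.0705,-.906),(.167,.986,0)); cam("wrist","w3"); cam("side","s3")
E
```

```text
t 7.0 p [0.5373 0.1549 0.1751] q [ 0.268  1.188 -1.318  1.427  0.75   1.542  0.369] F [-0.6  0.2  0.2] op 1.001
axes cols
 [[-0.405  0.17   0.898]
 [ 0.069  0.985 -0.156]
 [-0.912 -0.001 -0.411]]
shift mm [ -5.3  11.1 -48.1] frac [-0.021  0.045 -0.192] rot deg [0.2 0.8 0.2] frac [0.002 0.008 0.002]
```

View pics/w3.png

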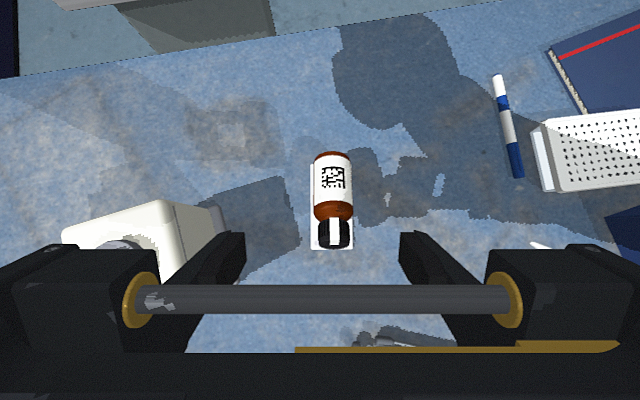

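View pics/s3.png

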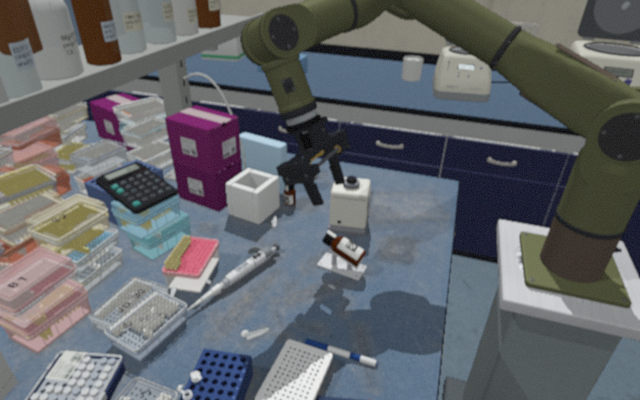

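```bash
python3 - <<'E'
from h import *
w=KT("wrist")
p=atz(w,(333,178),.0697);print("code",p); print("short",atz(KT("top"),(361,171),.04))
s=telemetry.get_state();M=R.from_quat(s["eef_rot"]).as_matrix();print("code in tool",M.T@(p-s["tool_pos"]))
E
```

```text
code [0.47802746 0.17617465 0.0697    ]
short [ 0.70198609 -0.04542548  0.04      ]
code in tool [ 0.12532017  0.00964629 -0.01260642]
```

Emit:
send_rows(commands=[-0.007,0.018,-0.065,0.001,0.003,0.001,0,-0.007,0.018,-0.065,0.001,0.003,0.001,0,-0.007,0.018,-0.065,0,0.003,0.001,0,0,0,0,0,0,0,0])

```text
clock: 7.5
tool_pos: [0.5333, 0.169, 0.1313]
eef_rot: [0.071, 0.838, -0.043, 0.54]
contact_force: [0.2, 0.1, 0.8]
opening: 1.002
```

```bash
python3 - <<'E'
from h import *
s=st(); need((.4945,.1724,.0455),(-.417,.0705,-.906),(.167,.986,0)); cam("wrist","w4")
E
```

```text
t 7.5 p [0.5333 0.169  0.1313] q [ 0.246  1.243 -1.294  1.453  0.793  1.481  0.35 ] F [0.2 0.1 0.8] op 1.002
axes cols
 [[-0.407  0.165  0.898]
 [ 0.073  0.986 -0.149]
 [-0.911  0.005 -0.413]]
shift mm [-38.8   3.4 -85.8] frac [-0.155  0.013 -0.343] rot deg [-0.2  0.7 -0.1] frac [-0.002  0.007 -0.001]
```

View pics/w4.png

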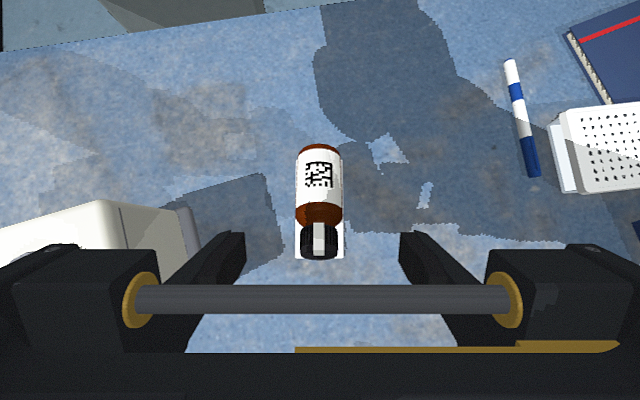

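Emit:
send_rows(commands=[-0.03,0.001,-0.07,0,0.001,0,0,-0.03,0.001,-0.07,0,0.001,0,0,-0.03,0.001,-0.07,0,0.001,0,0,-0.03,0.001,-0.07,0,0.001,0,0,-0.02,0.001,-0.05,0,0.001,0,0,0,0,0,0,0,0,0])

```text
clock: 8.15
tool_pos: [0.4992, 0.1723, 0.0498]
eef_rot: [0.073, 0.838, -0.042, 0.539]
contact_force: [-0.6, 0.1, 0.2]
opening: 1.0
```

```bash
python3 - <<'E'
from h import *
s=st(); need((.4945,.1724,.0455),(-.417,.0705,-.906),(.167,.986,0)); cam("wrist","w5"); cam("side","s5")
E
```

```text
t 8.15 p [0.4992 0.1723 0.0498] q [ 0.25   1.333 -1.244  1.581  0.885  1.335  0.275] F [-0.6  0.1  0.2] op 1.0
axes cols
 [[-0.409  0.168  0.897]
 [ 0.078  0.986 -0.149]
 [-0.909  0.009 -0.417]]
shift mm [-4.7  0.1 -4.3] frac [-0.019  0.    -0.017] rot deg [-0.4  0.5  0.1] frac [-0.005  0.005  0.001]
```

View pics/w5.png

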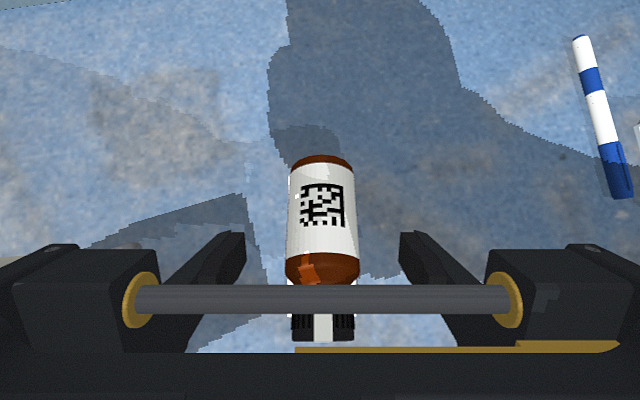

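View pics/s5.png

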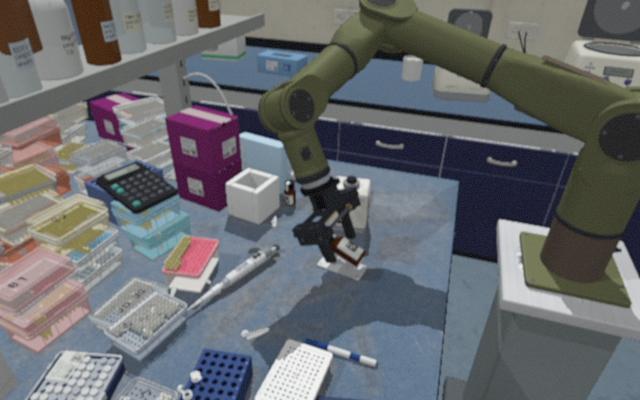

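Emit:
send_rows(commands=[-0.016,0,-0.015,0,0.003,0,0,0,0,0,0,0,0,0.3,0,0,0,0,0,0,0.6,0,0,0,0,0,0,1,0,0,0,0,0,0,1,0,0,0,0,0,0,1,0,0,0,0,0,0,1,0,0,0,0,0,0,1], newtons=22)

```text
clock: 9.05
tool_pos: [0.4983, 0.1726, 0.0507]
eef_rot: [0.074, 0.838, -0.042, 0.539]
contact_force: [-0.2, -3.2, 1.8]
opening: 0.447
```

```bash
python3 - <<'E'
from h import *
s=st(); need((.4945,.1724,.0455),(-.417,.0705,-.906),(.167,.986,0)); cam("wrist","w6")
E
```

```text
t 9.05 p [0.4983 0.1726 0.0507] q [ 0.251  1.331 -1.245  1.585  0.885  1.332  0.271] F [-0.2 -3.2  1.8] op 0.447
axes cols
 [[-0.408  0.17   0.897]
 [ 0.079  0.985 -0.15 ]
 [-0.91   0.01  -0.415]]
shift mm [-3.8 -0.2 -5.2] frac [-0.015 -0.001 -0.021] rot deg [-0.5  0.6  0.2] frac [-0.005  0.006  0.002]
```

View pics/w6.png

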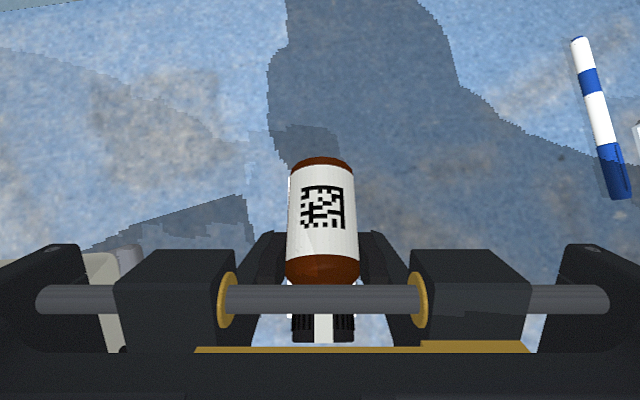

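Emit:
send_rows(commands=[0,0,0,0,0,0,0.3,0,0,0,0,0,0,0.3,-0.015,0.002,-0.03,0,0,0,0.3,-0.012,0.0,-0.022,0,0,0,0.3,0,0,0,0,0,0,0.3])

```text
clock: 9.6
tool_pos: [0.4913, 0.1749, 0.0362]
eef_rot: [0.076, 0.838, -0.041, 0.539]
contact_force: [0.1, 0.2, -0.3]
opening: 0.7
```

```bash
python3 - <<'E'
from h import *
s=st(); need((.4945,.1724,.0455),(-.417,.0705,-.906),(.167,.986,0)); cam("wrist","w7")
E
```

```text
t 9.6 p [0.4913 0.1749 0.0362] q [ 0.25   1.348 -1.235  1.608  0.904  1.302  0.254] F [ 0.1  0.2 -0.3] op 0.7
axes cols
 [[-0.407  0.171  0.897]
 [ 0.083  0.985 -0.15 ]
 [-0.91   0.014 -0.415]]
shift mm [ 3.2 -2.5  9.3] frac [ 0.013 -0.01   0.037] rot deg [-0.7  0.6  0.2] frac [-0.008  0.007  0.003]
```

Emit:
send_rows(commands=[0.008,-0.005,0.02,0,0,0,0.3,0.004,-0.004,0.012,0,0,0,0.3,0,0,0,0,0,0,0.3,0,0,0,0,0,0,0.3])

```text
clock: 10.05
tool_pos: [0.4952, 0.1731, 0.0457]
eef_rot: [0.077, 0.837, -0.04, 0.54]
contact_force: [-0.9, -0.1, -0.1]
opening: 0.699
```

```bash
python3 - <<'E'
from h import *
s=st(); need((.4945,.1724,.0455),(-.417,.0705,-.906),(.167,.986,0)); cam("wrist","w7")
E
```

```text
t 10.05 p [0.4952 0.1731 0.0457] q [ 0.255  1.337 -1.243  1.598  0.893  1.316  0.264] F [-0.9 -0.1 -0.1] op 0.699
axes cols
 [[-0.406  0.172  0.898]
 [ 0.085  0.985 -0.15 ]
 [-0.91   0.015 -0.414]]
shift mm [-0.7 -0.7 -0.2] frac [-0.003 -0.003 -0.001] rot deg [-0.8  0.7  0.3] frac [-0.009  0.008  0.003]
```

View pics/w7.png

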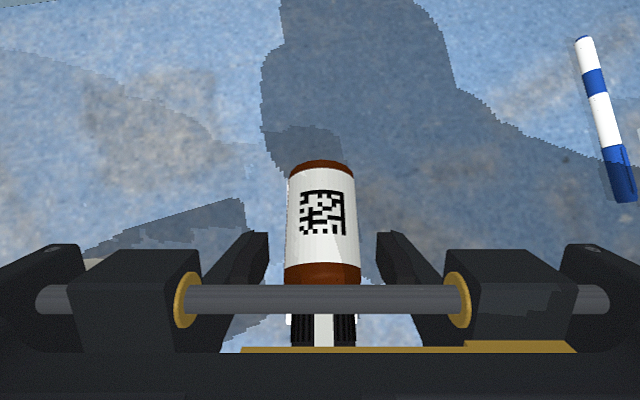

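Well centred in the jaws. Grip, then lift.

Emit:
send_rows(commands=[0,0,0,0,0,0,0.5,0,0,0,0,0,0,0.8,0,0,0,0,0,0,1,0,0,0,0,0,0,1,0,0,0,0,0,0,1,0,0,0.04,0,0,0,1,0,0,0.08,0,0,0,1,0,0,0.12,0,0,0,1,0,0,0.12,0,0,0,1,0,0,0.12,0,0,0,1,0,0,0,0,0,0,1], newtons=25)

```text
clock: 11.2
tool_pos: [0.4938, 0.1736, 0.1754]
eef_rot: [0.076, 0.837, -0.039, 0.54]
contact_force: [-0.3, 0.6, -1.6]
opening: 0.449
```

```bash
python3 - <<'E'
from h import *
s=st(); cam("wrist","w8"); cam("side","s8")
E
```

```text
t 11.2 p [0.4938 0.1736 0.1754] q [ 0.276  1.171 -1.345  1.561  0.736  1.454  0.277] F [-0.3  0.6 -1.6] op 0.449
axes cols
 [[-0.406  0.17   0.898]
 [ 0.085  0.985 -0.148]
 [-0.91   0.017 -0.414]]
```

View pics/w8.png

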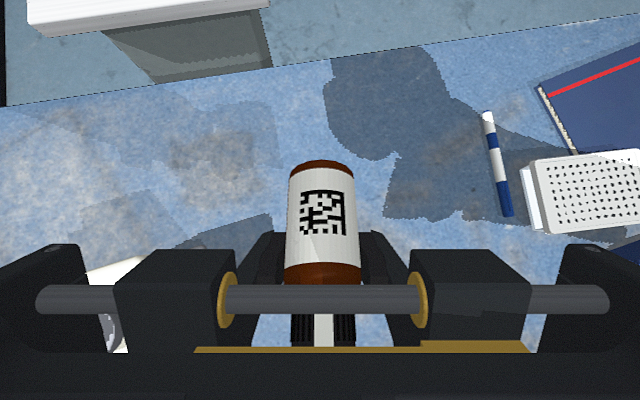

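View pics/s8.png

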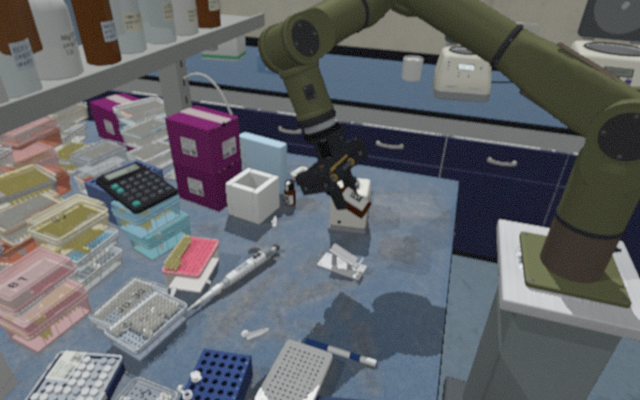

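```bash
cat >> h.py <<'E'
N=np.array([.5425,-.134,.0225]); WAZ=97.2
def goal(az,lift=0.,N=N):
    # grasp values at t=10.05
    M=np.array([[-.406,.172,.898],[.085,.985,-.150],[-.91,.015,-.414]]); p=np.array([.4952,.1731,.0457])
    y=np.radians(-9.6);u=np.array([np.cos(y),np.sin(y),0]);a=np.cos(np.radians(20))*u+np.array([0,0,np.sin(np.radians(20))])
    at=M.T@a; at[1]=0; at/=np.linalg.norm(at); ct=M.T@(np.array([.497,.172,.056])-p); ct[1]=0
    h=np.array([np.cos(np.radians(az)),np.sin(np.radians(az)),0])
    # tool y = perpendicular left of h, z = at
    yb=np.cross([0,0,1.],h) # tool y direction
    B=np.stack([at,[0,1,0],np.cross(at,[0,1,0])],1); W=np.stack([[0,0,1.],yb,np.cross([0,0,1.],yb)],1)
    G=W@B.T; return G, N+np.array([0,0,.0475+lift])-G@ct, at, ct
E
python3 - <<'E'
from h import *
for az in (20,37):
    G,p,at,ct=goal(az); print(at,ct,p,"tx",G[:,0],"ty",G[:,1])
    need(p+[0,0,.12],G[:,0],G[:,1])
E
```

```text
[-0.70047543  0.          0.71367651] [-0.0101973  0.        -0.0024828] [ 0.55097294 -0.1309161   0.06462896] tx [ 0.67063655  0.24409174 -0.70047543] ty [-0.34202014  0.93969262  0.        ]
shift mm [  57.9 -302.5   13.5] frac [ 0.232 -1.21   0.054] rot deg [  5.7 -70.6  25.5] frac [ 0.064 -0.785  0.284]
[-0.70047543  0.          0.71367651] [-0.0101973  0.        -0.0024828] [ 0.54970107 -0.12857361  0.06462896] tx [ 0.56996741  0.42950125 -0.70047543] ty [-0.60181502  0.79863551  0.        ]
shift mm [  56.6 -300.2   13.5] frac [ 0.226 -1.201  0.054] rot deg [ 16.4 -70.   40.3] frac [ 0.182 -0.778  0.447]
```

Emit:
send_rows(commands=[0,-0.05,0.1,0,0,0,1,0,-0.1,0.1,0,0,0,1,0,-0.15,0.1,0,0,0,1,0,-0.18,0.08,0,0,0,1,0,-0.18,0,0,0,0,1,0,-0.18,0,0,0,0,1,0,-0.18,0,0,0,0,1,0,-0.15,0,0,0,0,1,0,-0.1,0,0,0,0,1,0,0,0,0,0,0,1])

```text
clock: 12.3
tool_pos: [0.485, -0.1627, 0.2564]
eef_rot: [0.071, 0.844, -0.045, 0.53]
contact_force: [0.3, -0.1, -2.2]
opening: 0.448
```

```bash
python3 - <<'E'
from h import *
s=st()
for az in (20,37):
    G,p,at,ct=goal(az); 
    need(p+[0,0,.12],G[:,0],G[:,1])
E
```

```text
t 12.3 p [ 0.485  -0.1627  0.2564] q [ 0.791  1.08  -1.385  1.465  0.747  1.782  0.788] F [ 0.3 -0.1 -2.2] op 0.448
axes cols
 [[-0.428  0.168  0.888]
 [ 0.073  0.986 -0.152]
 [-0.901 -0.    -0.434]]
shift mm [ 65.9  31.8 -71.8] frac [ 0.264  0.127 -0.287] rot deg [  6.5 -71.7  25.7] frac [ 0.072 -0.796  0.286]
shift mm [ 64.7  34.1 -71.8] frac [ 0.259  0.136 -0.287] rot deg [ 17.3 -71.   40.4] frac [ 0.192 -0.789  0.449]
```

Emit:
send_rows(commands=[0,0,0,0.019,-0.079,0.045,1,0,0,0,0.019,-0.079,0.045,1,0,0,0,0.019,-0.079,0.045,1,0,0,0,0.019,-0.079,0.045,1,0,0,0,0.019,-0.079,0.045,1,0,0,0,0.019,-0.079,0.045,1])

```text
clock: 12.9
tool_pos: [0.4832, -0.155, 0.2499]
eef_rot: [-0.052, 0.587, 0.179, 0.788]
contact_force: [0.5, -1.0, -1.1]
opening: 0.449
```

```bash
python3 - <<'E'
from h import *
s=st()
for az in (20,37):
    G,p,at,ct=goal(az); 
    need(p+[0,0,.12],G[:,0],G[:,1])
E
```

```text
t 12.9 p [ 0.4832 -0.155   0.2499] q [ 1.183  0.892 -1.452  2.018  0.951  0.871  1.235] F [ 0.5 -1.  -1.1] op 0.449
axes cols
 [[ 0.246 -0.343  0.906]
 [ 0.222  0.93   0.292]
 [-0.943  0.129  0.305]]
shift mm [ 67.8  24.1 -65.3] frac [ 0.271  0.096 -0.261] rot deg [  2.7 -28.4  -2. ] frac [ 0.029 -0.315 -0.022]
shift mm [ 66.5  26.4 -65.3] frac [ 0.266  0.106 -0.261] rot deg [  6.8 -27.8  14.6] frac [ 0.076 -0.308  0.163]
```

Emit:
send_rows(commands=[0.03,0.01,0,0.019,-0.077,0.041,1,0.03,0.01,0,0.019,-0.077,0.041,1,0.03,0.01,0,0.019,-0.077,0.041,1,0.03,0.01,0,0.019,-0.077,0.041,1,0,0,0,0,0,0,1])

```text
clock: 13.4
tool_pos: [0.5041, -0.1406, 0.2439]
eef_rot: [-0.123, 0.356, 0.303, 0.876]
contact_force: [0.6, 0.2, -1.9]
opening: 0.447
```

```bash
python3 - <<'E'
from h import *
s=st()
for az in (37,):
    G,p,at,ct=goal(az); 
    need(p+[0,0,.12],G[:,0],G[:,1])
cam("side","s9");cam("top","t9");cam("wrist","w9")
E
```

```text
t 13.4 p [ 0.5041 -0.1406  0.2439] q [ 1.362  1.047 -1.433  2.198  1.31   0.374  1.426] F [ 0.6  0.2 -1.9] op 0.447
axes cols
 [[ 0.563 -0.618  0.549]
 [ 0.443  0.787  0.43 ]
 [-0.697  0.001  0.717]]
shift mm [ 45.6  12.  -59.3] frac [ 0.182  0.048 -0.237] rot deg [-0.2  0.2 -1.1] frac [-0.002  0.002 -0.013]
```

View pics/s9.png

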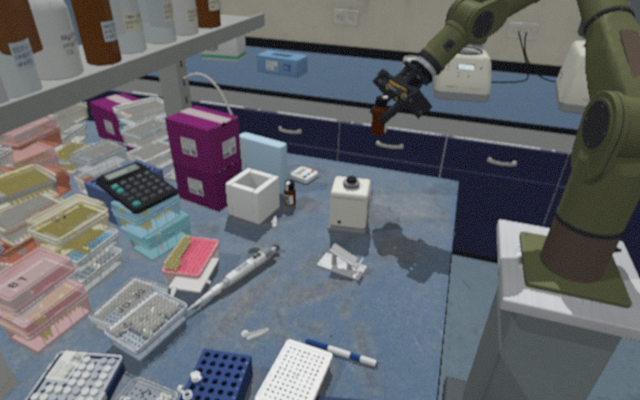

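View pics/w9.png

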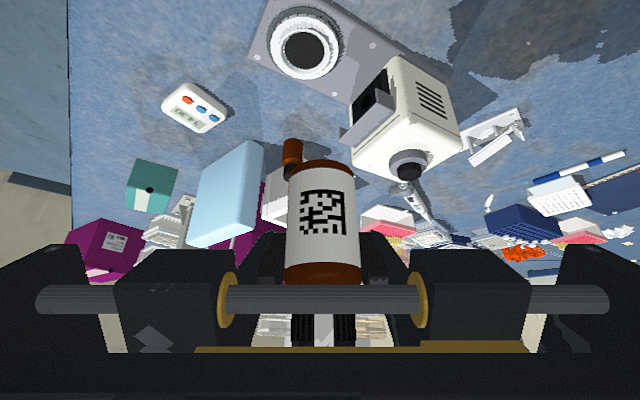

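View pics/t9.png

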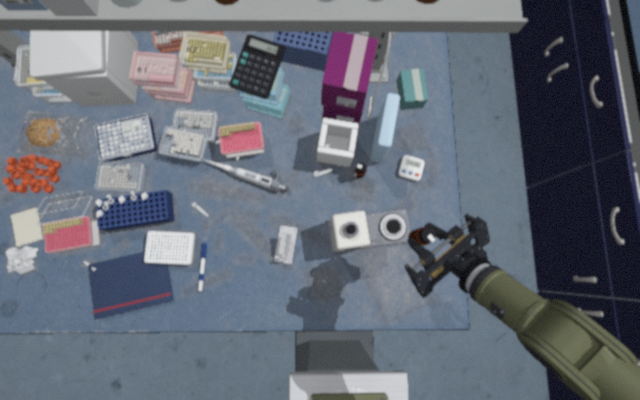

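```bash
python3 - <<'E'
import cv2
t=cv2.imread("pics/w9.png"); cv2.imwrite("pics/w9c.png",cv2.resize(t[0:90,250:370],None,fx=6,fy=6,interpolation=cv2.INTER_CUBIC))
E
```

```text
(no output)
```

View pics/w9c.png

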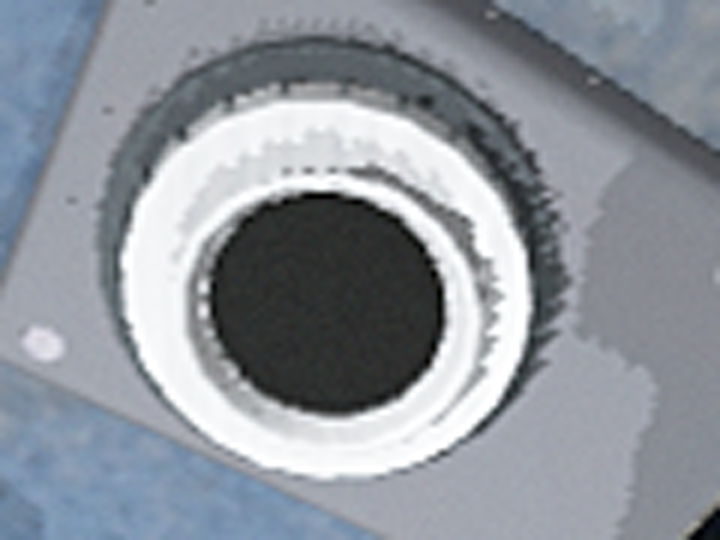

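```bash
python3 - <<'E'
from h import *
w=KT("wrist")
print("nest",atz(w,(304.5,50.5),.0225)); print("disc",atz(w,(304.3,48.2),.0225), atz(w,(304.3,48.2),.0275))
# check bottle model projection: base centre and code, given current pose
s=telemetry.get_state();M=R.from_quat(s["eef_rot"]).as_matrix();G,p,at,ct=goal(37)
C=s["tool_pos"]+M@ct;a=M@at;xb=np.cross(M[:,1],a); print("axis",a,"C",C)
for q in (C-.0475*a+.02*xb,C-.0475*a-.02*xb,C-.015*a+.02*xb,C-.015*a-.02*xb):print(proj(w,q))
E
```

```text
nest [ 0.54459231 -0.13271906  0.0225    ]
disc [ 0.54258675 -0.1343794   0.0225    ] [ 0.5396819  -0.13622191  0.0275    ]
axis [-8.03437612e-03 -1.97003111e-04  9.99967704e-01] C [ 0.50003015 -0.14483555  0.25350896]
[320.53429273 193.64775559]
[320.17673106 159.12778929]
[320.57081191 239.18891007]
[320.18337461 212.38875448]
```

Emit:
send_rows(commands=[0.046,0.012,-0.05,0,0,-0.003,1,0.046,0.012,-0.06,0,0,-0.003,1,0.046,0.012,-0.06,0,0,-0.003,1,0.046,0.012,-0.06,0,0,-0.003,1,0,0,0,0,0,0,1])

```text
clock: 14.05
tool_pos: [0.5599, -0.1238, 0.1956]
eef_rot: [-0.125, 0.356, 0.292, 0.879]
contact_force: [-0.4, -0.3, -2.3]
opening: 0.45
```

```bash
python3 - <<'E'
from h import *
s=st()
G,p,at,ct=goal(37); need(p+[0,0,.05],G[:,0],G[:,1])
cam("side","s10");cam("top","t10");cam("wrist","w10")
t=cv2.imread("pics/t10.png"); cv2.imwrite("pics/t10c.png",cv2.resize(t[180:300,320:480],None,fx=5,fy=5,interpolation=cv2.INTER_CUBIC))
print(KT("wrist")[1][0,:3])
E
```

```text
t 14.05 p [ 0.5599 -0.1238  0.1956] q [ 1.203  1.114 -1.318  2.156  1.704  0.365  1.067] F [-0.4 -0.3 -2.3] op 0.45
axes cols
 [[ 0.577 -0.602  0.552]
 [ 0.424  0.798  0.428]
 [-0.699 -0.013  0.715]]
shift mm [-10.2  -4.8 -81. ] frac [-0.041 -0.019 -0.324] rot deg [ 0.5  0.6 -0. ] frac [ 0.006  0.006 -0.   ]
[-0.60286949  0.79772979 -0.01325002]
```

View pics/w10.png

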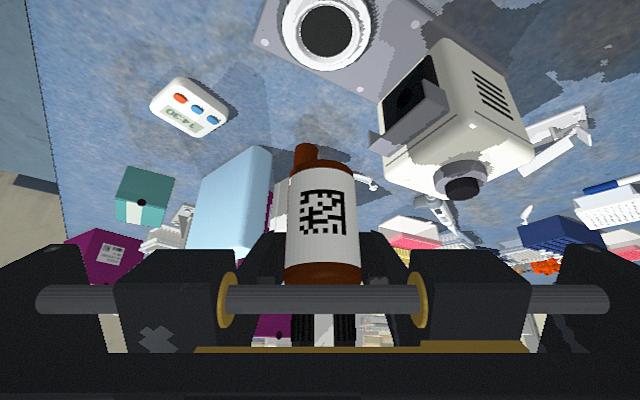

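View pics/t10c.png

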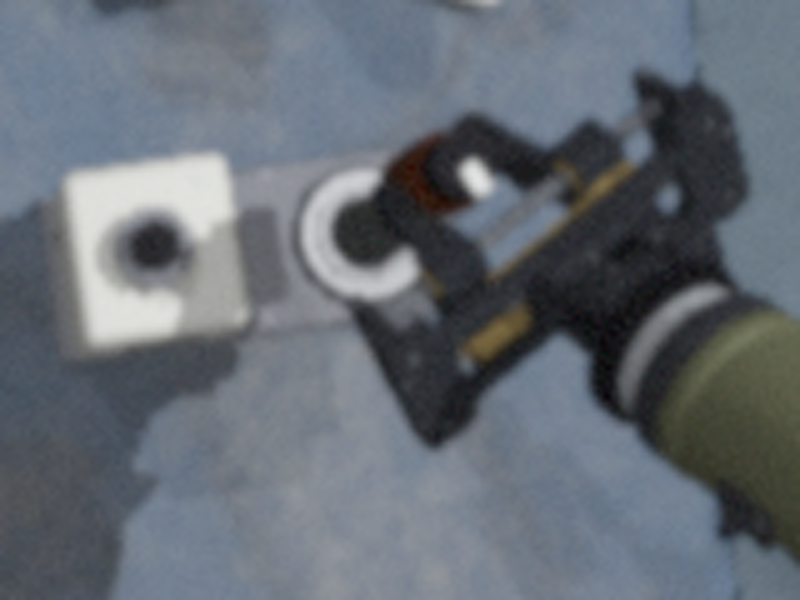

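```bash
python3 - <<'E'
from h import *
w=KT("wrist"); im=cv2.imread("pics/w10.png"); g=im.max(2)
m=(g<70).astype(np.uint8); n,l,st_,c=cv2.connectedComponentsWithStats(m)
k=l[30,330]; print(st_[k],c[k])
cn,_=cv2.findContours((l==k).astype(np.uint8),cv2.RETR_EXTERNAL,cv2.CHAIN_APPROX_NONE); print(cv2.fitEllipse(max(cn,key=len)))
print("nest",atz(w,c[k],.0225))
s=telemetry.get_state();M=R.from_quat(s["eef_rot"]).as_matrix();G,p,at,ct=goal(37)
C=s["tool_pos"]+M@ct;a=M@at;print("C",C,a); print("base proj",proj(w,C-.0475*a-.02*np.cross(M[:,1],a)),"code",proj(w,C-.015*a-.02*np.cross(M[:,1],a)))
cv2.imwrite("pics/w10c.png",cv2.resize(im[140:290,260:400],None,fx=4,fy=4,interpolation=cv2.INTER_CUBIC))
E
```

```text
[ 301    6   51   51 2050] [325.91463415  30.68829268]
((325.91796875, 30.6942195892334), (50.08507537841797, 50.3027229309082), 89.64370727539062)
nest [ 0.54417367 -0.13361821  0.0225    ]
C [ 0.55155283 -0.12984727  0.20249425] [-0.01180997  0.00910091  0.99988884]
base proj [320.75072126 155.79106041] code [320.6890642  209.02963712]
```

View pics/w10c.png

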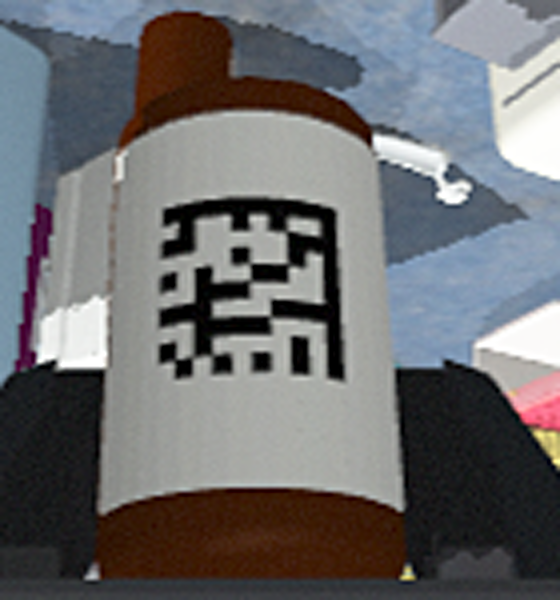

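```bash
cat >> h.py <<'E'
def relnest(save):
    cam("wrist",save); w=KT("wrist"); s=telemetry.get_state();M=R.from_quat(s["eef_rot"]).as_matrix();K,T=w
    c=-T[:3,:3].T@T[:3,3]; print("cam rel tool",M.T@(c-s["tool_pos"]),"fwd",M.T@T[2,:3])
    G,p,at,ct=goal(37); 
    C=s["tool_pos"]+M@ct;a=M@at;xb=np.cross(M[:,1],a); print("C",C.round(4),a.round(4)); print("base proj",proj(w,C-.0475*a-.02*xb),"code",proj(w,C-.015*a-.02*xb))
    im=cv2.imread(f"pics/{save}.png"); g=im.max(2)
    m=(g<70).astype(np.uint8); n,l,st_,c=cv2.connectedComponentsWithStats(m)
    uv=proj(w,N); k=min(range(1,n),key=lambda i:np.hypot(*(c[i]-uv))+(1e4 if st_[i][4]<300 else 0)); print(st_[k],c[k]); q=atz(w,c[k],.0225); print("nest",q,"C-nest mm",((C-q)*1000).round(1)); return w,M,C
E
python3 - <<'E'
from h import *
relnest("w11"); st()
E
```

```text
cam rel tool [-0.14574002  0.00047523 -0.07275053] fwd [0.95894903 0.00115647 0.28357612]
C [ 0.5513 -0.1303  0.2023] [-0.0116  0.0093  0.9999]
base proj [320.78586906 155.83258052] code [320.71540265 208.99936946]
[ 301    7   51   51 2026] [326.20384995  31.55528134]
nest [ 0.54415319 -0.13361472  0.0225    ] C-nest mm [  7.1   3.3 179.8]
t 14.25 p [ 0.5586 -0.1249  0.197 ] q [ 1.208  1.112 -1.319  2.159  1.703  0.363  1.069] F [ 0.3 -0.2 -1.5] op 0.442
axes cols
 [[ 0.578 -0.602  0.551]
 [ 0.423  0.799  0.428]
 [-0.698 -0.014  0.716]]
```

```bash
python3 - <<'E'
from h import *
w=KT("wrist");K,T=w; s=telemetry.get_state();M=R.from_quat(s["eef_rot"]).as_matrix();G,p,at,ct=goal(37)
# average: tool pose from camera
C=s["tool_pos"]+M@ct;a=M@at;xb=np.cross(M[:,1],a)
code=C-.015*a-.02*xb; d=(T[:3,:3]@code+T[:3,3])[2]; uv=proj(w,code)
sh=d/K[0,0]*((323.0-uv[0])*T[0,:3]+(212.5-uv[1])*T[1,:3]); print("depth",d,"shift mm",sh*1000,"camy",T[1,:3])
q=np.array([.5442,-.1336,.0225]); print("C_obs-nest",((C+sh)-q)*1000)
print("nest depth",(T[:3,:3]@q+T[:3,3])[2])
E
```

```text
depth 0.1392839850371768 shift mm [-0.04931523  1.41476593  1.52754835] camy [0.36484095 0.290315   0.8846515 ]
C_obs-nest [  7.04656265   4.74665396 181.35722818]
nest depth 0.22691831898692547
```

Emit:
send_rows(commands=[-0.006,-0.004,-0.08,0.001,0.002,0,1,-0.006,-0.004,-0.08,0.001,0.002,0,1,-0.006,-0.004,-0.08,0.001,0.002,0,1,-0.006,-0.004,-0.08,0.001,0.002,0,1,-0.004,-0.003,-0.08,0.001,0,0,1,0,0,0,0,0,0,1,0,0,0,0,0,0,1])

```text
clock: 14.95
tool_pos: [0.5518, -0.1348, 0.1009]
eef_rot: [-0.123, 0.359, 0.289, 0.879]
contact_force: [0.6, 0.4, -1.8]
opening: 0.45
```

```bash
python3 - <<'E'
from h import *
relnest("w12"); st();  cam("top","t12"); cam("side","s12")
t=cv2.imread("pics/t12.png"); cv2.imwrite("pics/t12c.png",cv2.resize(t[180:300,320:480],None,fx=5,fy=5,interpolation=cv2.INTER_CUBIC))
t=cv2.imread("pics/s12.png"); cv2.imwrite("pics/s12c.png",cv2.resize(t[125:245,300:460],None,fx=5,fy=5,interpolation=cv2.INTER_CUBIC))
E
```

```text
cam rel tool [-0.14587139  0.00044235 -0.07306693] fwd [9.58829004e-01 9.20411894e-04 2.83982559e-01]
C [ 0.5444 -0.1403  0.1062] [-0.0036  0.0094  0.9999]
base proj [320.89420424 156.24941968] code [320.8549582 209.3948654]
[ 301  115   60   39 1873] [330.34810464 134.14415376]
nest [ 0.54409127 -0.1335972   0.0225    ] C-nest mm [ 0.3 -6.7 83.7]
t 15.0 p [ 0.5517 -0.135   0.1008] q [ 1.217  1.345 -1.299  2.177  1.984  0.494  0.972] F [ 0.4 -0.9 -1.4] op 0.445
axes cols
 [[ 0.576 -0.595  0.56 ]
 [ 0.418  0.803  0.424]
 [-0.702 -0.01   0.712]]
```

View pics/w12.png

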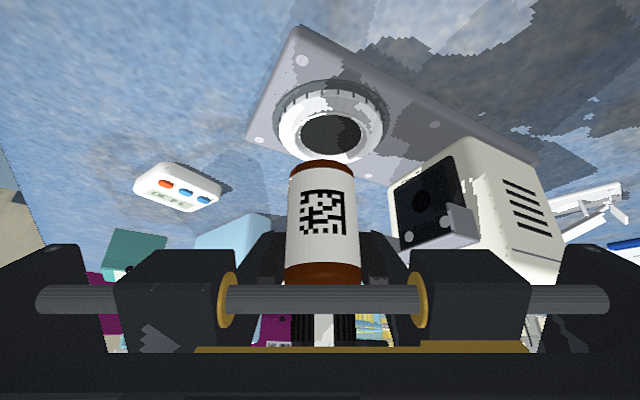

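View pics/t12c.png

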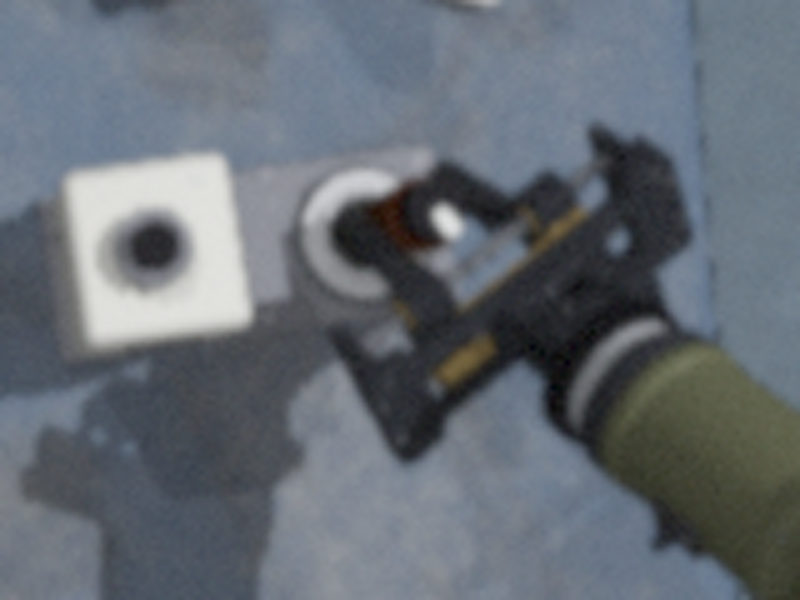

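View pics/s12c.png

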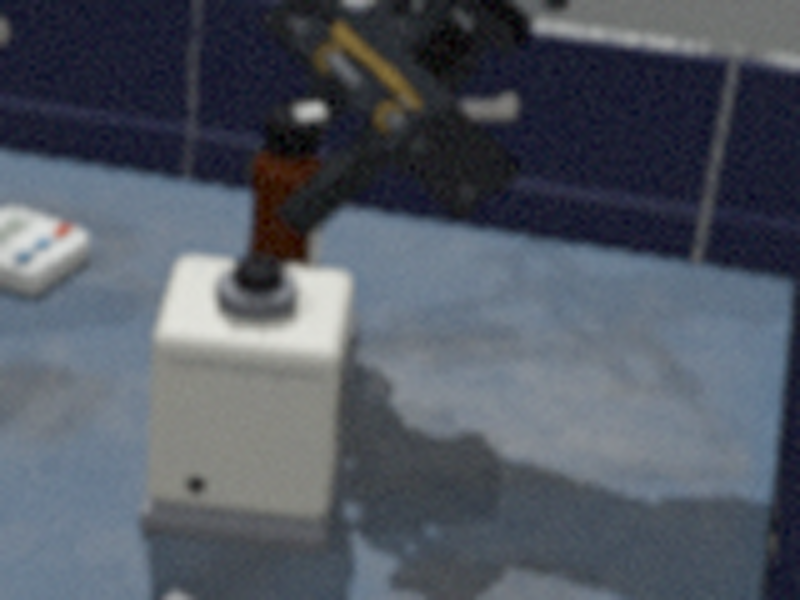

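Emit:
send_rows(commands=[0,0.012,-0.02,0.001,0,0,1,0,0.008,-0.03,0.001,0,0,1,0,0.005,-0.03,0,0,0,1,0,0,0,0,0,0,1,0,0,0,0,0,0,1])

```text
clock: 15.6
tool_pos: [0.5527, -0.1281, 0.0814]
eef_rot: [-0.124, 0.358, 0.289, 0.879]
contact_force: [-0.0, -0.4, -1.5]
opening: 0.444
```

```bash
python3 - <<'E'
from h import *
relnest("w13"); st(); G,p,at,ct=goal(37); need(p,G[:,0],G[:,1])
t=cv2.imread("pics/w13.png"); cv2.imwrite("pics/w13c.png",cv2.resize(t[90:250,240:420],None,fx=4,fy=4,interpolation=cv2.INTER_CUBIC))
E
```

```text
cam rel tool [-0.14594382  0.00033847 -0.07304965] fwd [9.58928653e-01 5.71535320e-04 2.83646809e-01]
C [ 0.5453 -0.1335  0.0867] [-0.0064  0.0088  0.9999]
base proj [321.19526249 156.29847881] code [321.15589322 209.41193191]
[ 291  135   65   41 1812] [322.97516556 151.9906181 ]
nest [ 0.54361899 -0.13431742  0.0225    ] C-nest mm [ 1.7  0.8 64.2]
t 15.65 p [ 0.5526 -0.1282  0.0813] q [ 1.208  1.402 -1.305  2.183  2.046  0.537  0.948] F [ 0.2 -0.6 -2.3] op 0.442
axes cols
 [[ 0.577 -0.596  0.558]
 [ 0.419  0.803  0.424]
 [-0.701 -0.011  0.714]]
shift mm [ -2.9  -0.4 -16.7] frac [-0.012 -0.001 -0.067] rot deg [0.5 0.4 0.4] frac [0.006 0.004 0.004]
```

View pics/w13c.png

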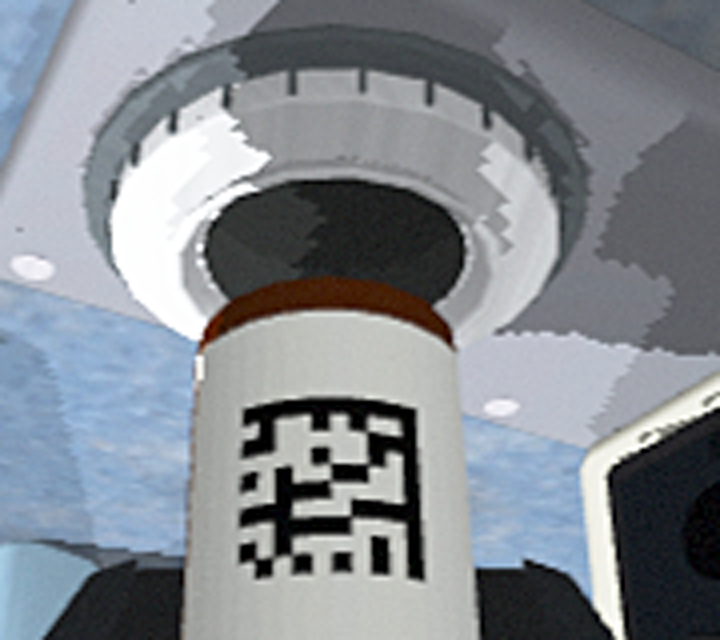

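Emit:
send_rows(commands=[-0.007,-0.005,-0.012,0.006,0.004,0,1,0,0.003,-0.012,0,0,0,1,0,0.002,-0.012,0,0,0,1,0,0,0,0,0,0,1])

```text
clock: 16.05
tool_pos: [0.5509, -0.1287, 0.0717]
eef_rot: [-0.118, 0.359, 0.291, 0.879]
contact_force: [0.4, 0.9, -1.2]
opening: 0.447
```

```bash
python3 - <<'E'
from h import *
relnest("w14"); st(); G,p,at,ct=goal(37); need(p,G[:,0],G[:,1])
t=cv2.imread("pics/w14.png"); cv2.imwrite("pics/w14c.png",cv2.resize(t[90:250,240:420],None,fx=4,fy=4,interpolation=cv2.INTER_CUBIC))
E
```

```text
cam rel tool [-0.14590118  0.00038677 -0.07340225] fwd [9.59145746e-01 5.05393321e-04 2.82911970e-01]
C [ 0.5437 -0.134   0.0774] [-2.e-04 -8.e-04  1.e+00]
base proj [321.11508431 157.16467403] code [321.08278917 210.32267783]
[289 150  66  26 968] [320.87293388 160.78615702]
nest [ 0.53893514 -0.13779326  0.0225    ] C-nest mm [ 4.8  3.8 54.9]
t 16.1 p [ 0.551  -0.1286  0.072 ] q [ 1.211  1.419 -1.293  2.177  2.049  0.53   0.957] F [-0.5 -0.  -1.5] op 0.448
axes cols
 [[ 0.573 -0.596  0.562]
 [ 0.426  0.803  0.417]
 [-0.7    0.001  0.714]]
shift mm [-1.3  0.1 -7.4] frac [-0.005  0.    -0.03 ] rot deg [-0.   0.   0.4] frac [-0.001  0.     0.005]
```

View pics/w14c.png

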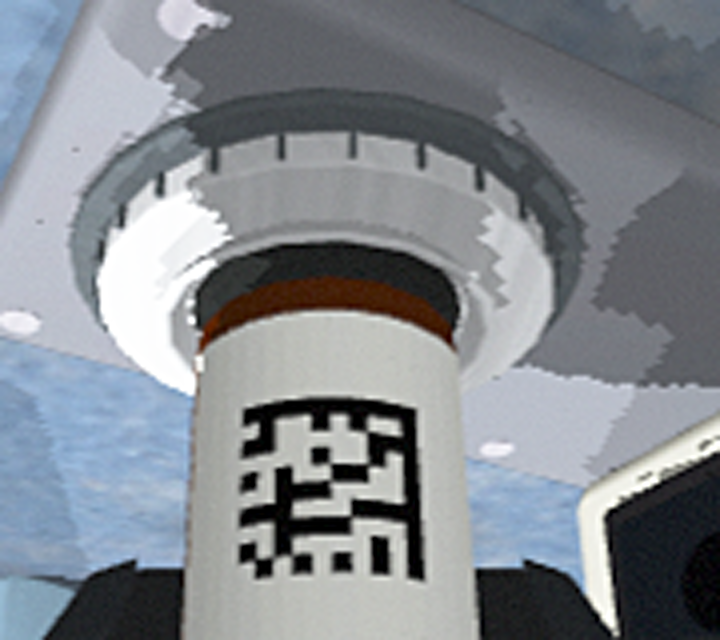

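```bash
python3 - <<'E'
from h import *
w=KT("wrist"); h=np.array([np.cos(np.radians(37)),np.sin(np.radians(37)),0])
q=atz(w,(322.3,150.75),.0225); print("nest by far edge",q-.0215*h)
q=atz(w,(322.4,90+130/4),.0225); print("disc top far edge?",q-.036*h)
for z in (.02,.025,.0275): print(z,atz(w,(322.4,90+130/4),z)-.036*h)
E
```

```text
nest by far edge [ 0.51323558 -0.15599173  0.0225    ]
disc top far edge? [ 0.48295625 -0.1785656   0.0225    ]
0.02 [ 0.48511956 -0.17694827  0.02      ]
0.025 [ 0.48079294 -0.18018294  0.025     ]
0.0275 [ 0.47862963 -0.18180027  0.0275    ]
```

Emit:
send_rows(commands=[-0.003,-0.002,-0.008,0,0,0,1,0,0,-0.008,0,0,0,1,0,0,0,0,0,0,1])

```text
clock: 16.4
tool_pos: [0.5503, -0.1292, 0.0679]
eef_rot: [-0.119, 0.359, 0.291, 0.879]
contact_force: [-0.4, -0.7, -1.7]
opening: 0.448
```

```bash
python3 - <<'E'
from h import *
relnest("w15"); st(); G,p,at,ct=goal(37); need(p,G[:,0],G[:,1])
t=cv2.imread("pics/w15.png"); cv2.imwrite("pics/w15c.png",cv2.resize(t[90:250,240:420],None,fx=4,fy=4,interpolation=cv2.INTER_CUBIC))
E
```

```text
cam rel tool [-0.14593116  0.00037652 -0.07328121] fwd [9.59076452e-01 5.74752786e-04 2.83146656e-01]
C [ 0.5431 -0.1345  0.0734] [-8.e-04 -7.e-04  1.e+00]
base proj [321.11898523 156.86855214] code [321.08187259 210.00509274]
[288 157  67  20 591] [321.43147208 164.31979695]
nest [ 0.53675573 -0.1390491   0.0225    ] C-nest mm [ 6.3  4.5 50.9]
t 16.45 p [ 0.5503 -0.1292  0.0681] q [ 1.213  1.428 -1.29   2.177  2.058  0.532  0.958] F [ 0.4 -0.5 -1.3] op 0.451
axes cols
 [[ 0.574 -0.596  0.562]
 [ 0.426  0.803  0.417]
 [-0.7    0.     0.714]]
shift mm [-0.6  0.6 -3.4] frac [-0.003  0.002 -0.014] rot deg [-0.   0.   0.4] frac [-0.     0.     0.005]
```

View pics/w15c.png

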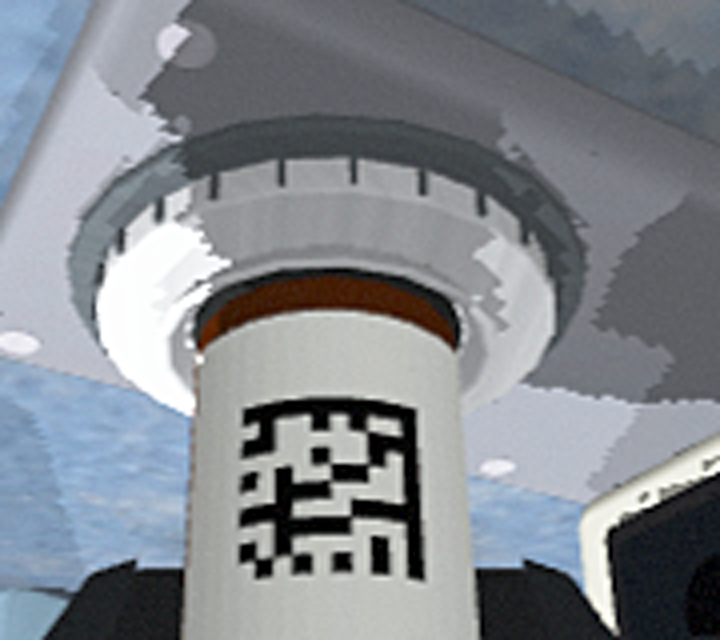

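Emit:
send_rows(commands=[0,0,-0.007,0,0,0,1,0,0,-0.006,0,0,0,1,0,0,0,0,0,0,1])

```text
clock: 16.75
tool_pos: [0.5508, -0.1289, 0.0653]
eef_rot: [-0.119, 0.358, 0.291, 0.879]
contact_force: [0.7, 0.4, -0.3]
opening: 0.445
```

```bash
python3 - <<'E'
from h import *
relnest("w16"); st(); G,p,at,ct=goal(37); need(p,G[:,0],G[:,1])
t=cv2.imread("pics/w16.png"); cv2.imwrite("pics/w16c.png",cv2.resize(t[90:250,240:420],None,fx=4,fy=4,interpolation=cv2.INTER_CUBIC))
E
```

```text
cam rel tool [-0.14593822  0.00037617 -0.07317486] fwd [9.59008719e-01 6.07454270e-04 2.83375914e-01]
C [ 0.5435 -0.1343  0.0707] [-0.0024 -0.0011  1.    ]
base proj [321.11307899 156.60661029] code [321.07215738 209.73204792]
[288 160  68  19 408] [321.98284314 166.32107843]
nest [ 0.5357448  -0.13956778  0.0225    ] C-nest mm [ 7.8  5.2 48.2]
t 16.8 p [ 0.5508 -0.129   0.0653] q [ 1.213  1.435 -1.289  2.175  2.065  0.534  0.959] F [ 0.6 -0.1 -1.3] op 0.446
axes cols
 [[ 0.574 -0.596  0.561]
 [ 0.426  0.803  0.417]
 [-0.699 -0.001  0.715]]
shift mm [-1.1  0.4 -0.7] frac [-0.004  0.002 -0.003] rot deg [-0.1  0.1  0.4] frac [-0.001  0.002  0.004]
```

View pics/w16c.png

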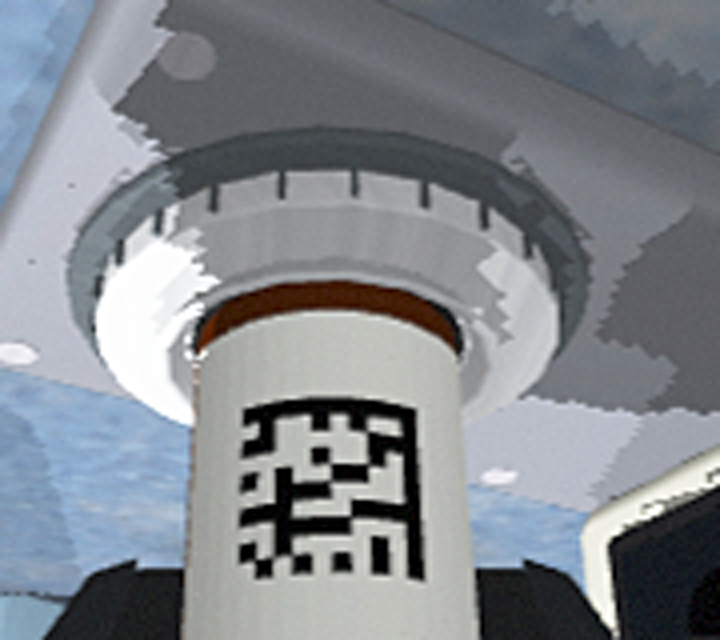

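Emit:
send_rows(commands=[0,0,-0.005,0,0,0,1,0,0,-0.004,0,0,0,1])

```text
clock: 17.0
tool_pos: [0.5514, -0.1286, 0.0642]
eef_rot: [-0.119, 0.357, 0.291, 0.88]
contact_force: [-1.0, -1.4, 4.2]
opening: 0.444
```

Emit:
send_rows(commands=[0,0,-0.005,0,0,0,1,0,0,-0.003,0,0,0,1])

```text
clock: 17.2
tool_pos: [0.5523, -0.1278, 0.0642]
eef_rot: [-0.119, 0.355, 0.292, 0.88]
contact_force: [-1.4, -0.4, 3.1]
opening: 0.448
```

```bash
python3 - <<'E'
from h import *
relnest("w17"); st(); G,p,at,ct=goal(37); need(p,G[:,0],G[:,1])
t=cv2.imread("pics/w17.png"); cv2.imwrite("pics/w17c.png",cv2.resize(t[90:250,240:420],None,fx=4,fy=4,interpolation=cv2.INTER_CUBIC))
E
```

```text
cam rel tool [-0.14601862  0.00038279 -0.07317831] fwd [9.59068221e-01 5.73685614e-04 2.83174536e-01]
C [ 0.545  -0.1332  0.0695] [-0.0092 -0.0036  1.    ]
base proj [321.11131392 156.65137792] code [321.06864285 209.74441182]
[288 160  68  20 439] [322.71526196 166.10022779]
nest [ 0.53563991 -0.13926602  0.0225    ] C-nest mm [ 9.4  6.  47. ]
t 17.25 p [ 0.5523 -0.1278  0.0642] q [ 1.213  1.444 -1.292  2.174  2.074  0.535  0.96 ] F [-0.2 -0.8  4.7] op 0.453
axes cols
 [[ 0.578 -0.598  0.555]
 [ 0.429  0.802  0.416]
 [-0.694 -0.003  0.72 ]]
shift mm [-2.6 -0.8  0.4] frac [-0.01  -0.003  0.002] rot deg [-0.2  0.5  0.3] frac [-0.002  0.006  0.003]
```

View pics/w17c.png

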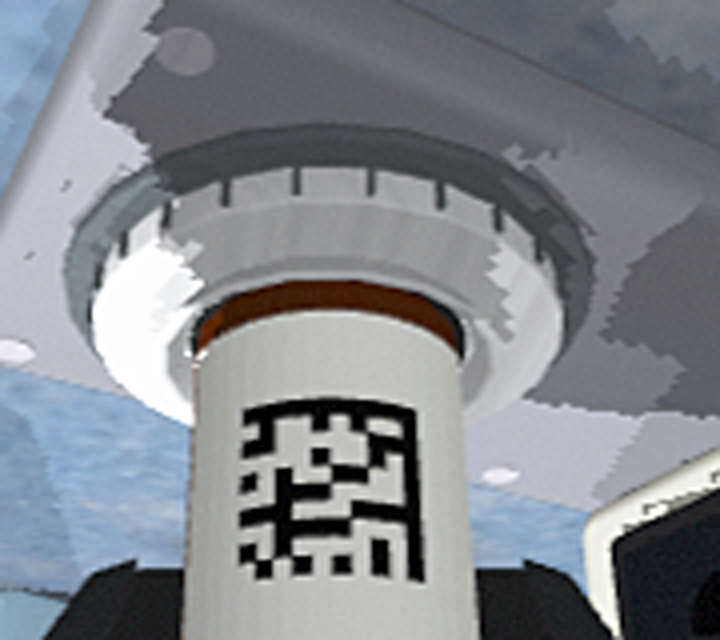

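```bash
python3 - <<'E'
from h import *
w=KT("wrist");K,T=w; s=telemetry.get_state();M=R.from_quat(s["eef_rot"]).as_matrix();G,p,at,ct=goal(37)
C=s["tool_pos"]+M@ct;a=M@at;xb=np.cross(M[:,1],a)
code=C-.015*a-.02*xb; d=(T[:3,:3]@code+T[:3,3])[2]; uv=proj(w,code)
sh=d/K[0,0]*((323.0-uv[0])*T[0,:3]+(212.5-uv[1])*T[1,:3]);C=C+sh;print("sh",sh)
b=C-.0475*a; f=lambda q:[(proj(w,q)-[240,90])*4]
print("rim",f(b-.02*xb),"left/right",f(b+.02*M[:,1]),f(b-.02*M[:,1]))
for lift in (0,.002,.004,.006):
  e=np.array([0,0,-lift]); print(lift,"disc edge z0",f(b-.036*xb+e),"z+5",f(b-.036*xb+[0,0,.005]+e),"lip r21.5",f(b-.0215*xb+[0,0,.005]+e),"lip r24",f(b-.024*xb+[0,0,.005]+e))
E
```

```text
sh [-6.94917626e-05  1.15490499e-03  1.21971259e-03]
rim [array([331.40951133, 276.54185129])] left/right [array([460.60191583, 352.55116952])] [array([201.43556663, 352.70171421])]
0 disc edge z0 [array([331.7842392 , 201.93607104])] z+5 [array([331.77555176, 234.03296251])] lip r21.5 [array([331.42854037, 300.55140152])] lip r24 [array([331.48411885, 289.8975916 ])]
0.002 disc edge z0 [array([331.787635  , 189.38983177])] z+5 [array([331.77906123, 221.06676739])] lip r21.5 [array([331.43385794, 288.27237942])] lip r24 [array([331.48917283, 277.50344623])]
0.004 disc edge z0 [array([331.79098688, 177.00588041])] z+5 [array([331.78252455, 208.27104883])] lip r21.5 [array([331.43911144, 276.14130511])] lip r24 [array([331.49416503, 265.26081929])]
0.006 disc edge z0 [array([331.79429568, 164.78108835])] z+5 [array([331.78594265, 195.64246669])] lip r21.5 [array([331.44430201, 264.1555207 ])] lip r24 [array([331.49909657, 253.16694919])]
```

Emit:
send_rows(commands=[-0.005,-0.004,0.008,-0.002,0.006,0,1,-0.006,-0.005,0,0,0,0,1,0,0,0,0,0,0,1])

```text
clock: 17.55
tool_pos: [0.5496, -0.1299, 0.0661]
eef_rot: [-0.119, 0.36, 0.292, 0.878]
contact_force: [0.8, 1.9, -1.2]
opening: 0.451
```

```bash
cat >> h.py <<'E'
def chk(save):
    cam("wrist",save); w=KT("wrist");K,T=w; s=telemetry.get_state();M=R.from_quat(s["eef_rot"]).as_matrix();G,p,at,ct=goal(37)
    C=s["tool_pos"]+M@ct+[0,.0012,.0012];a=M@at; h=-np.cross(a,M[:,1]); d=C-N-[0,0,.0475]
    print("F",s["contact_force"].round(1),"tcp",s["tool_pos"].round(4),"axis",a.round(4),"err mm: xyz",(d*1000).round(1),"along h",(1000*d@np.array([.8,.6,0])).round(1),"lat",(1000*d@np.array([-.6,.8,0])).round(1))
    t=cv2.imread(f"pics/{save}.png"); cv2.imwrite(f"pics/{save}c.png",cv2.resize(t[90:250,240:420],None,fx=4,fy=4,interpolation=cv2.INTER_CUBIC))
E
python3 - <<'E'
from h import *
chk("w18")
E
```

```text
F [1.1 1.3 0.2] tcp [ 0.5496 -0.1299  0.066 ] axis [ 1.4e-03 -4.0e-04  1.0e+00] err mm: xyz [-0.1 -0.1  2.6] along h -0.2 lat -0.1
```

View pics/w18c.png

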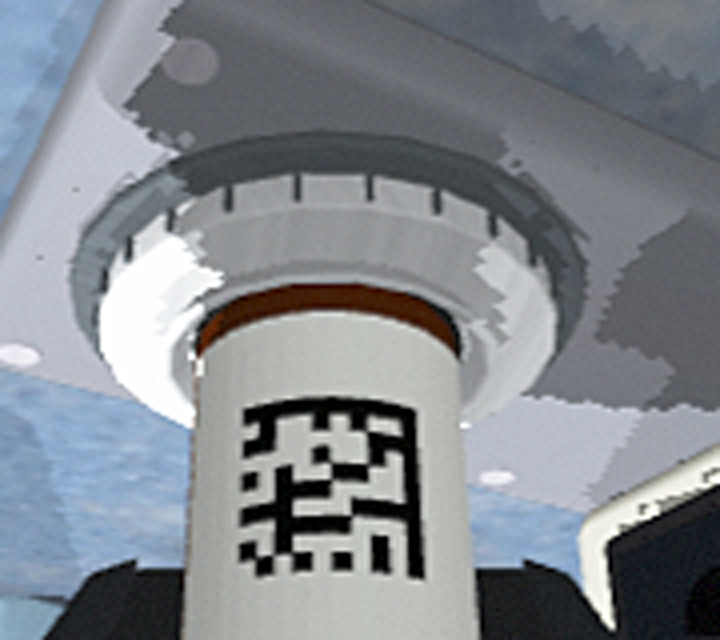

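Emit:
send_rows(commands=[0,0,-0.005,0,0,0,1,0,0,-0.005,0,0,0,1])

```text
clock: 17.8
tool_pos: [0.5506, -0.1291, 0.0651]
eef_rot: [-0.119, 0.358, 0.293, 0.879]
contact_force: [0.8, 1.3, 4.0]
opening: 0.448
```

```bash
python3 - <<'E'
from h import *
chk("w19")
E
```

```text
F [2.  1.2 3.7] tcp [ 0.5506 -0.1292  0.0649] axis [-0.0021 -0.0017  1.    ] err mm: xyz [0.8 0.6 1.4] along h 1.0 lat -0.0
```

View pics/w19c.png

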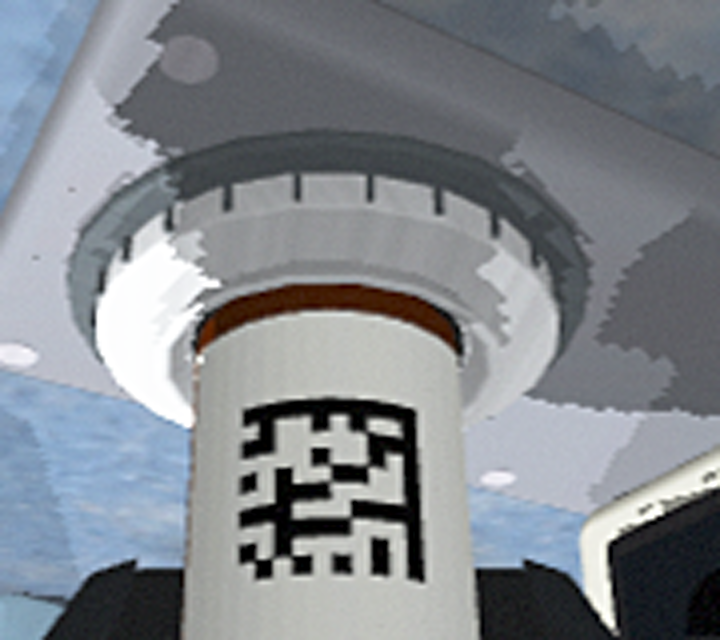

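Emit:
send_rows(commands=[0.003,0.002,-0.003,0,0.002,0,1,0.002,0.001,-0.003,0,0.002,0,1])

```text
clock: 18.05
tool_pos: [0.5519, -0.1284, 0.0641]
eef_rot: [-0.118, 0.36, 0.293, 0.878]
contact_force: [-3.8, -3.8, 10.7]
opening: 0.448
```

```bash
python3 - <<'E'
from h import *
chk("w20")
E
```

```text
F [-2.3 -1.8  7.7] tcp [ 0.5519 -0.1285  0.064 ] axis [ 0.0035 -0.0021  1.    ] err mm: xyz [2.2 1.3 0.6] along h 2.6 lat -0.3
```

View pics/w20c.png

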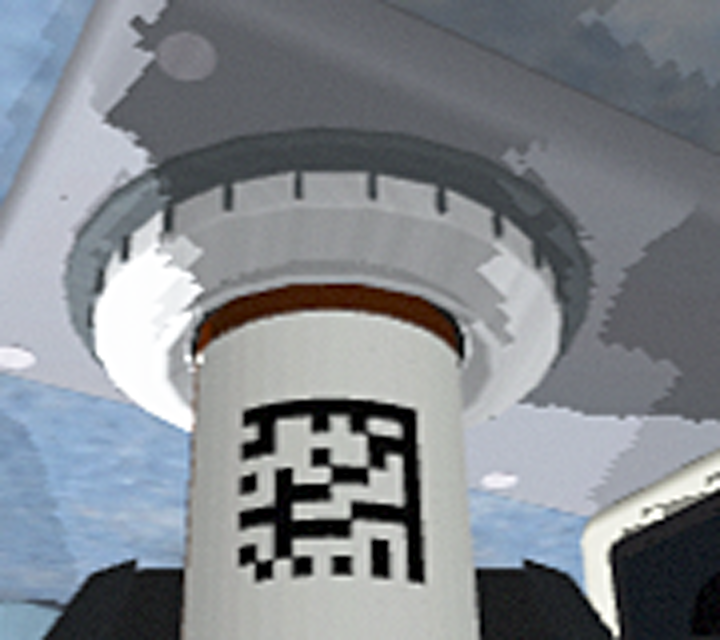

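Emit:
send_rows(commands=[-0.002,-0.001,0.003,0,0,0,1,0,0,0,0,0,0,1,0,0,0,0,0,0,0.5,0,0,0,0,0,0,0.4,0,0,0,0,0,0,0.3,0,0,0,0,0,0,0.3], newtons=5)

```text
clock: 18.7
tool_pos: [0.5492, -0.1305, 0.0608]
eef_rot: [-0.118, 0.365, 0.291, 0.876]
contact_force: [0.3, -0.0, 0.1]
opening: 0.699
```

```bash
python3 - <<'E'
from h import *
chk("w21"); cam("side","s21"); cam("top","t21")
t=cv2.imread("pics/t21.png"); cv2.imwrite("pics/t21c.png",cv2.resize(t[180:300,320:480],None,fx=5,fy=5,interpolation=cv2.INTER_CUBIC))
E
```

```text
F [-0.4  0.3 -0.2] tcp [ 0.5492 -0.1305  0.0608] axis [0.0123 0.0013 0.9999] err mm: xyz [-0.5 -0.6 -2.5] along h -0.8 lat -0.2
```

View pics/w21.png

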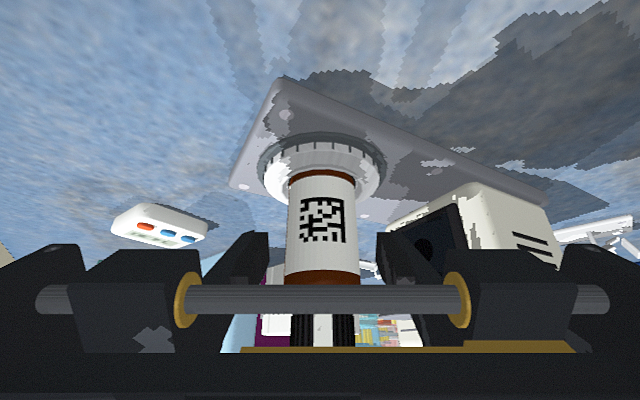

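View pics/w21c.png

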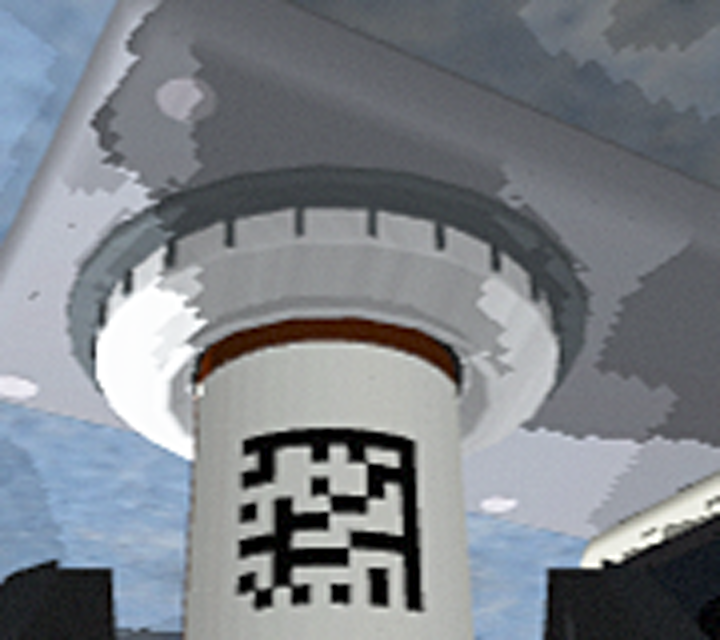

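View pics/t21c.png

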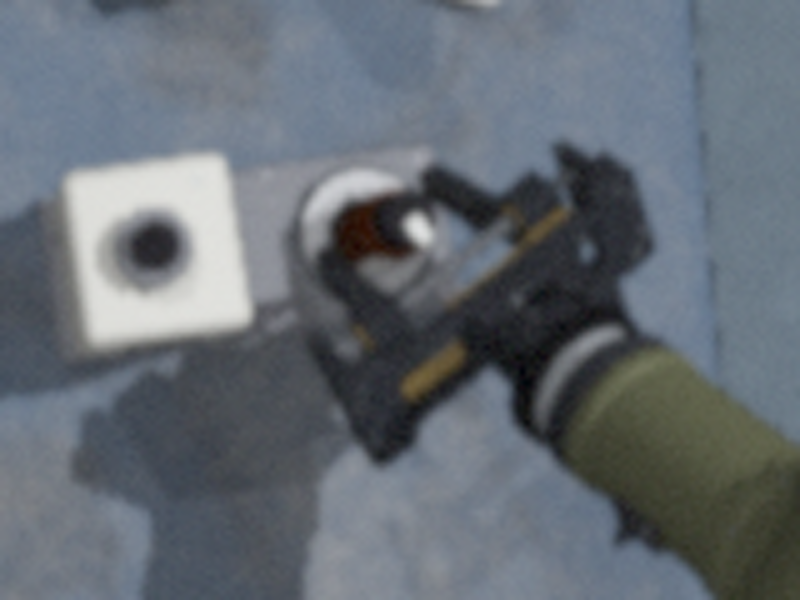

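Emit:
send_rows(commands=[-0.035,-0.026,0.042,0,0,0,0.3,-0.07,-0.052,0.085,0,0,0,0.3,-0.07,-0.052,0.085,0,0,0,0.3,-0.07,-0.052,0.085,0,0,0,0.3,-0.07,-0.052,0.085,0,0,0,0.3,-0.05,-0.04,0.12,0,0,0,0.3,0,0,0,0,0,0,0.3])

```text
clock: 19.55
tool_pos: [0.4587, -0.2045, 0.1735]
eef_rot: [-0.118, 0.371, 0.279, 0.878]
contact_force: [-0.1, 0.3, -0.6]
opening: 0.698
```

```bash
python3 - <<'E'
from h import *
st(); cam("side","s22"); cam("top","t22"); cam("wrist","w22")
t=cv2.imread("pics/t22.png"); cv2.imwrite("pics/t22c.png",cv2.resize(t[180:300,320:480],None,fx=5,fy=5,interpolation=cv2.INTER_CUBIC))
az=np.radians(97.2); need((.5425,-.134,.20),(0,0,-1),(np.cos(np.radians(130)),np.sin(np.radians(130)),0))
E
```

```text
t 19.55 p [ 0.4587 -0.2045  0.1735] q [ 1.422  1.047 -1.158  2.229  1.371  0.18   1.54 ] F [-0.1  0.3 -0.6] op 0.698
axes cols
 [[ 0.569 -0.577  0.585]
 [ 0.402  0.816  0.414]
 [-0.717 -0.     0.697]]
shift mm [82.4 67.8 27.5] frac [0.329 0.271 0.11 ] rot deg [-27.3  35.1   4.2] frac [-0.303  0.39   0.047]
```

View pics/w22.png

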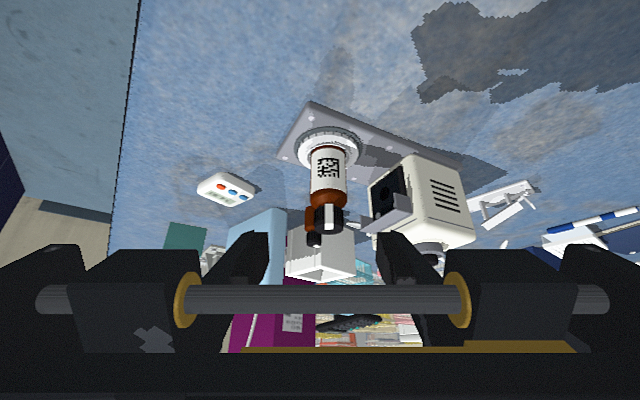

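View pics/t22c.png

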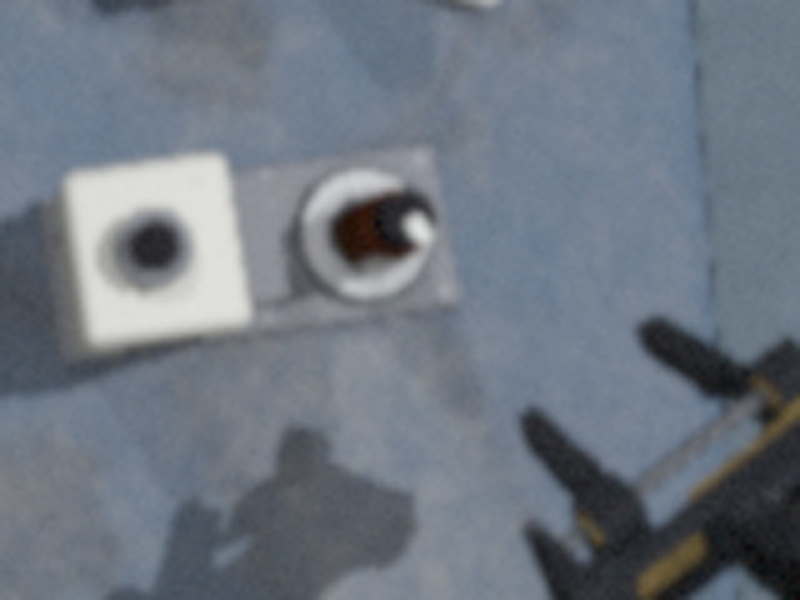

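Emit:
send_rows(commands=[0,0,0.02,-0.048,0.068,0,0.3,0,0,0.02,-0.048,0.068,0,0.3,0,0,0.02,-0.048,0.068,0,0.3,0,0,0.02,-0.048,0.068,0,0.3,0,0,0.02,-0.048,0.068,0,0.3,0,0,0.02,-0.048,0.068,0,0.3,0,0,0,0,0,0,0.3])

```text
clock: 20.4
tool_pos: [0.4656, -0.1932, 0.1988]
eef_rot: [-0.218, 0.681, 0.216, 0.665]
contact_force: [-0.8, 1.1, -0.0]
opening: 0.703
```

```bash
python3 - <<'E'
from h import *
st(); A=np.radians(122)
print("captop top-cam",atz(KT("top"),(320+403/5,180+212/5),.1175))
need((.5425,-.134,.18),(0,0,-1),(np.cos(A),np.sin(A),0)); cam("wrist","w23")
E
```

```text
t 20.4 p [ 0.4656 -0.1932  0.1988] q [ 0.911  0.819 -1.1    1.929  0.888  1.011  1.578] F [-0.8  1.1 -0. ] op 0.703
axes cols
 [[-0.021 -0.584  0.812]
 [-0.009  0.812  0.584]
 [-1.     0.005 -0.022]]
captop top-cam [ 0.543791   -0.13362259  0.1175    ]
shift mm [ 76.9  59.2 -18.8] frac [ 0.307  0.237 -0.075] rot deg [ 0.5 -1.2 -3.7] frac [ 0.006 -0.013 -0.041]
```

View pics/w23.png

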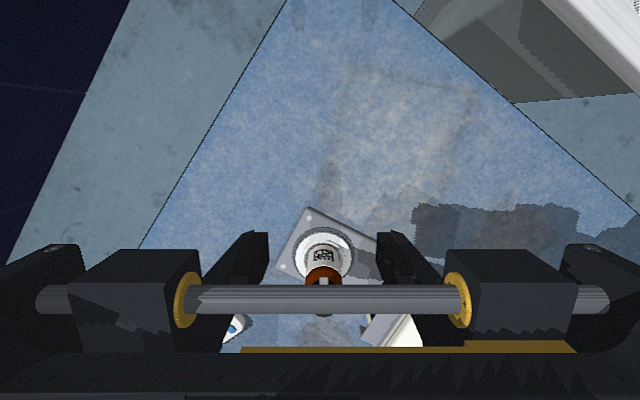

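Emit:
send_rows(commands=[0.077,0.059,0,0.001,-0.003,-0.008,0.3,0.077,0.059,-0.01,0.001,-0.003,-0.008,0.3,0.077,0.059,-0.02,0.001,-0.003,-0.008,0.3,0.077,0.059,-0.04,0.001,-0.003,-0.008,0.3,0,0,0,0,0,0,0.3,0,0,0,0,0,0,0.3])

```text
clock: 21.05
tool_pos: [0.5355, -0.1414, 0.1692]
eef_rot: [-0.194, 0.681, 0.198, 0.678]
contact_force: [-1.1, -0.1, 1.1]
opening: 0.702
```

```bash
python3 - <<'E'
from h import *
st(); A=np.radians(122)
need((.5435,-.134,.099),(0,0,-1),(np.cos(A),np.sin(A),0)); cam("wrist","w24")
E
```

```text
t 21.05 p [ 0.5355 -0.1414  0.1692] q [ 0.736  0.895 -1.037  1.821  0.916  1.003  1.438] F [-1.1 -0.1  1.1] op 0.702
axes cols
 [[-0.006 -0.533  0.846]
 [ 0.003  0.846  0.533]
 [-1.     0.006 -0.003]]
shift mm [  8.    7.4 -70.2] frac [ 0.032  0.029 -0.281] rot deg [-0.2 -0.3 -0.2] frac [-0.002 -0.004 -0.002]
```

View pics/w24.png

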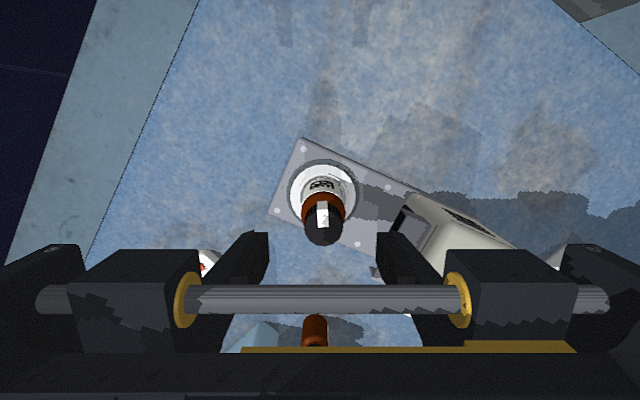

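```bash
python3 - <<'E'
from h import *
t=cv2.imread("pics/w24.png"); cv2.imwrite("pics/w24c.png",cv2.resize(t[170:255,280:370],None,fx=7,fy=7,interpolation=cv2.INTER_CUBIC))
E
```

```text
(no output)
```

View pics/w24c.png

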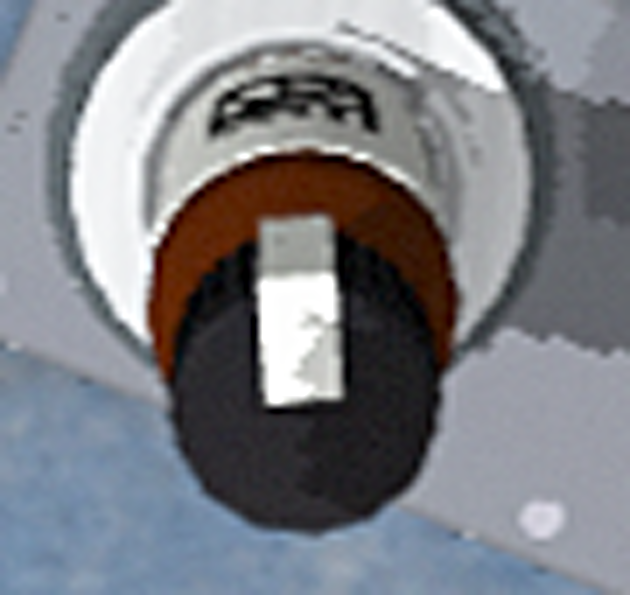

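```bash
python3 - <<'E'
from h import *
w=KT("wrist"); c=lambda x,y:(280+x/7,170+y/7)
a=atz(w,c(307,402),.1175);m=atz(w,c(304,404),.1175);b=atz(w,c(297.5,272),.1175);print(a,m,b,"az",np.degrees(np.arctan2(b[1]-m[1],b[0]-m[0]))%360,np.hypot(*(b-m)[:2]))
A=np.radians(122);need((a[0],a[1],.099),(0,0,-1),(np.cos(A),np.sin(A),0))
E
```

```text
[ 0.54253314 -0.13427075  0.1175    ] [ 0.54290478 -0.13442244  0.1175    ] [ 0.53044134 -0.14311525  0.1175    ] az 214.89438645183284 0.015195464931594979
shift mm [  7.2   7.3 -70.2] frac [ 0.029  0.029 -0.281] rot deg [-0.2 -0.4 -0.2] frac [-0.002 -0.004 -0.002]
```

Emit:
send_rows(commands=[0.012,0.012,-0.03,-0.001,-0.002,0,0.3,0.012,0.012,-0.04,-0.001,-0.002,0,0.3,0.006,0.006,-0.04,0,0,0,0.3,0,0,-0.03,0,0,0,0.3,0,0,0,0,0,0,0.3,0,0,0,0,0,0,0.3])

```text
clock: 21.7
tool_pos: [0.5403, -0.1372, 0.13]
eef_rot: [-0.195, 0.68, 0.194, 0.679]
contact_force: [-0.4, 1.2, 0.9]
opening: 0.704
```

```bash
python3 - <<'E'
from h import *
st(); A=np.radians(122)
need((.5428,-.1342,.099),(0,0,-1),(np.cos(A),np.sin(A),0)); cam("wrist","w25")
E
```

```text
t 21.7 p [ 0.5403 -0.1372  0.13  ] q [ 0.699  0.945 -0.988  1.844  0.991  0.945  1.371] F [-0.4  1.2  0.9] op 0.704
axes cols
 [[-0.001 -0.529  0.849]
 [-0.002  0.849  0.529]
 [-1.    -0.001 -0.002]]
shift mm [  2.5   3.  -31. ] frac [ 0.01   0.012 -0.124] rot deg [ 0.1 -0.1  0.1] frac [ 0.001 -0.001  0.001]
```

View pics/w25.png

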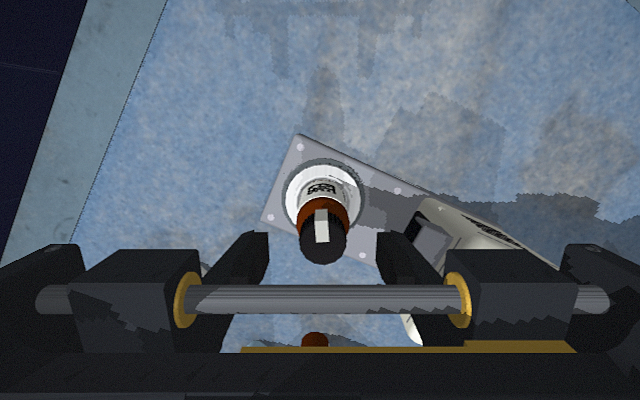

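Emit:
send_rows(commands=[0.006,0.007,-0.035,0,0,0,0.3,0.006,0.007,-0.035,0,0,0,0.3,0.002,0.002,-0.035,0,0,0,0.3,0,0,-0.01,0,0,0,0.3,0,0,0,0,0,0,0.3])

```text
clock: 22.25
tool_pos: [0.5445, -0.1328, 0.0991]
eef_rot: [-0.195, 0.68, 0.194, 0.68]
contact_force: [0.2, 0.6, -0.8]
opening: 0.697
```

```bash
python3 - <<'E'
from h import *
st(); A=np.radians(122)
need((.5428,-.1342,.099),(0,0,-1),(np.cos(A),np.sin(A),0)); cam("wrist","w26")
E
```

```text
t 22.25 p [ 0.5445 -0.1328  0.0991] q [ 0.671  0.988 -0.951  1.852  1.047  0.905  1.323] F [ 0.2  0.6 -0.8] op 0.697
axes cols
 [[-0.    -0.529  0.849]
 [-0.002  0.849  0.529]
 [-1.    -0.001 -0.001]]
shift mm [-1.7 -1.4 -0.1] frac [-0.007 -0.006 -0.   ] rot deg [ 0.1 -0.   0.1] frac [ 0.001 -0.     0.001]
```

View pics/w26.png

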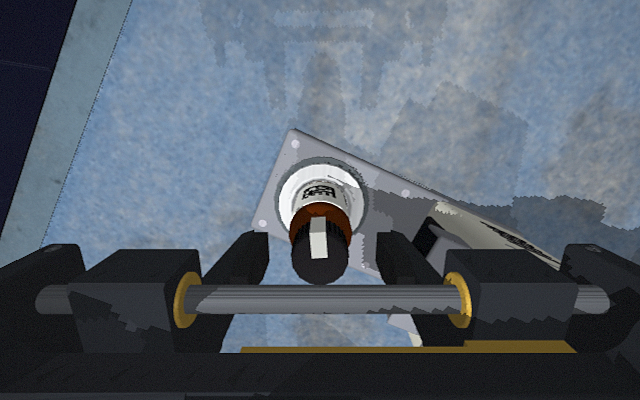

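Emit:
send_rows(commands=[-0.005,-0.007,0,0,0,0,0.3,0,0,0,0,0,0,0.45,0,0,0,0,0,0,0.6,0,0,0,0,0,0,1,0,0,0,0,0,0,1,0,0,0,0,0,0,1,0,0,0,0,0,0,1], newtons=8)

```text
clock: 23.0
tool_pos: [0.5437, -0.1349, 0.1003]
eef_rot: [-0.195, 0.68, 0.194, 0.68]
contact_force: [-0.2, 0.0, -0.5]
opening: 0.321
```

```bash
python3 - <<'E'
from h import *
st(); cam("wrist","w27")
E
```

```text
t 23.0 p [ 0.5437 -0.1349  0.1003] q [ 0.676  0.986 -0.952  1.854  1.048  0.904  1.326] F [-0.2  0.  -0.5] op 0.321
axes cols
 [[ 0.001 -0.529  0.849]
 [-0.002  0.849  0.529]
 [-1.    -0.002  0.   ]]
```

View pics/w27.png

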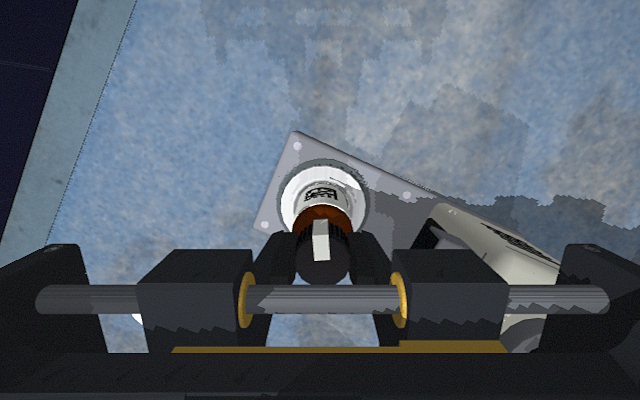

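Emit:
send_rows(commands=[0,0,0,0,0,-0.045,1,0,0,0,0,0,-0.045,1,0,0,0,0,0,-0.045,1,0,0,0,0,0,-0.045,1])

```text
clock: 23.45
tool_pos: [0.5439, -0.1348, 0.1002]
eef_rot: [-0.094, 0.701, 0.092, 0.701]
contact_force: [0.5, -0.3, -0.1]
opening: 0.323
```

```bash
python3 - <<'E'
from h import *
st(); cam("wrist","w28")
E
```

```text
t 23.45 p [ 0.5439 -0.1348  0.1002] q [ 0.651  0.963 -0.896  1.855  1.011  0.86   1.062] F [ 0.5 -0.3 -0.1] op 0.323
axes cols
 [[ 0.001 -0.261  0.965]
 [-0.002  0.965  0.261]
 [-1.    -0.002  0.001]]
```

View pics/w28.png

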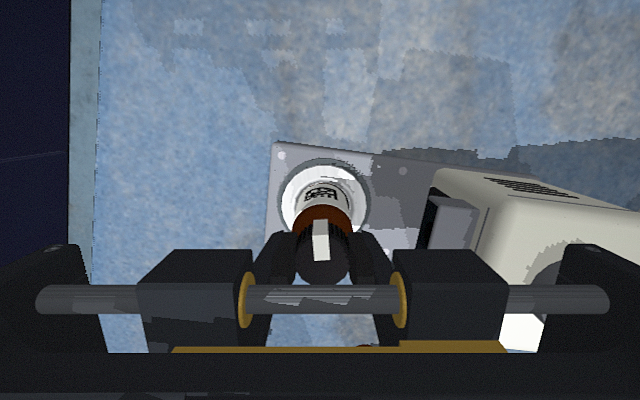

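Emit:
send_rows(commands=[0,0,0,0,0,-0.06,1,0,0,0,0,0,-0.06,1,0,0,0,0,0,-0.06,1,0,0,0,0,0,-0.06,1,0,0,0,0,0,-0.06,1,0,0,0,0,0,-0.06,1,0,0,0,0,0,-0.06,1,0,0,0,0,0,-0.06,1,0,0,0,0,0,-0.06,1,0,0,0,0,0,-0.06,1,0,0,0,0,0,0,1])

```text
clock: 24.6
tool_pos: [0.544, -0.1342, 0.1002]
eef_rot: [0.243, 0.664, -0.244, 0.664]
contact_force: [-0.6, -0.5, -0.8]
opening: 0.321
```

```bash
python3 - <<'E'
from h import *
s=st(); M=R.from_quat(s["eef_rot"]).as_matrix(); print("jaw az",np.degrees(np.arctan2(M[1,1],M[0,1])))
E
```

```text
t 24.6 p [ 0.544  -0.1342  0.1002] q [ 0.547  0.892 -0.683  1.859  0.853  0.713  0.229] F [-0.6 -0.5 -0.8] op 0.321
axes cols
 [[-0.001  0.646  0.763]
 [-0.002  0.763 -0.646]
 [-1.    -0.002  0.001]]
jaw az 49.745318619381145
```

Emit:
send_rows(commands=[0,0,0,0,0,-0.063,1,0,0,0,0,0,-0.063,1,0,0,0,0,0,-0.063,1,0,0,0,0,0,-0.063,1,0,0,0,0,0,-0.063,1,0,0,0,0,0,-0.063,1,0,0,0,0,0,-0.063,1,0,0,0,0,0,-0.063,1,0,0,0,0,0,0,1,0,0,0,0,0,0,1])

```text
clock: 25.6
tool_pos: [0.5438, -0.1326, 0.1002]
eef_rot: [0.479, 0.521, -0.479, 0.519]
contact_force: [-0.5, 0.1, -0.3]
opening: 0.323
```

```bash
python3 - <<'E'
from h import *
s=st(); M=R.from_quat(s["eef_rot"]).as_matrix(); print("jaw az",np.degrees(np.arctan2(M[1,1],M[0,1])))
cam("wrist","w29")
t=cv2.imread("pics/w29.png"); cv2.imwrite("pics/w29c.png",cv2.resize(t[110:290,200:440],None,fx=3.3,fy=3.3,interpolation=cv2.INTER_CUBIC))
E
```

```text
t 25.6 p [ 0.5438 -0.1326  0.1002] q [ 0.44   0.846 -0.486  1.864  0.665  0.601 -0.389] F [-0.5  0.1 -0.3] op 0.323
axes cols
 [[-0.002  0.997  0.082]
 [ 0.001  0.082 -0.997]
 [-1.    -0.002 -0.001]]
jaw az 4.7299165613618825
```

View pics/w29c.png

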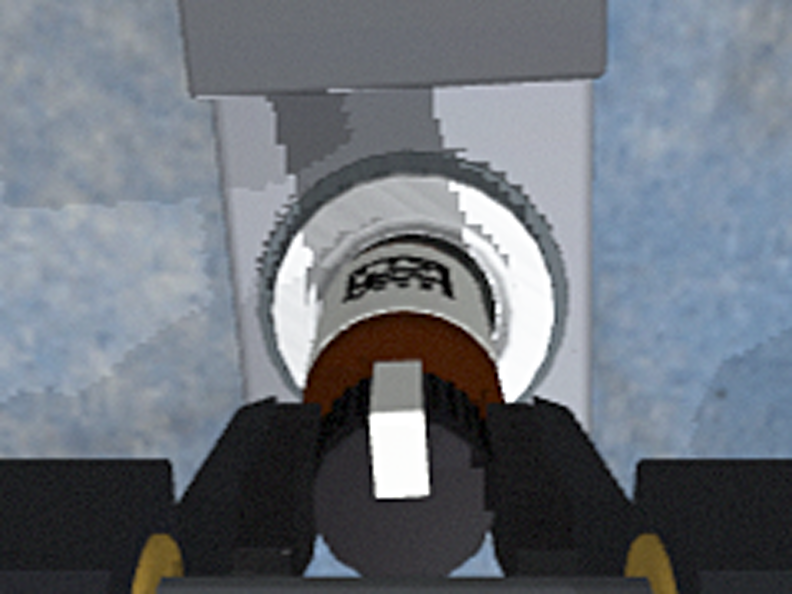

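```bash
python3 - <<'E'
from h import *
w=KT("wrist"); c=lambda x,y:(200+x/3.3,110+y/3.3)
m=atz(w,c(402,496),.1175);b=atz(w,c(397,410),.1175);print(m,"az",np.degrees(np.arctan2(b[1]-m[1],b[0]-m[0]))%360,np.hypot(*(b-m)[:2]))
e1=atz(w,c(192,97),.095);e2=atz(w,c(605,75),.095);d=e2-e1;print("visor edge",e1,e2,"normal az",np.degrees(np.arctan2(d[1],d[0]))+90, (e1+e2)/2)
# foot edges at z .014 : left (243,395)->(218,105) right (592,395)->(595,100)
for p,q in (((243,395),(218,110)),((591,395),(594,100))):
    x=atz(w,c(*p),.014);y=atz(w,c(*q),.014);print("foot az",np.degrees(np.arctan2(y[1]-x[1],y[0]-x[0])))
E
```

```text
[ 0.54337868 -0.13154448  0.1175    ] az 97.71390671739032 0.014588084517010096
visor edge [ 0.50462759 -0.07525214  0.095     ] [ 0.57051983 -0.06628963  0.095     ] normal az 97.74570356720751 [ 0.53757371 -0.07077088  0.095     ]
foot az 96.60263213960151
foot az 97.50396334954652
```

Emit:
send_rows(commands=[0,0,0,0,0,0,0.64,0,0,0,0,0,0,0.6,0,0,0,0,0,0,0.5,0,0,0,0,0,0,0.4,0,0,0,0,0,0,0.35,0,0,0.04,0,0,0,0.35,0,0,0.08,0,0,0,0.35,0,0,0.12,0,0,0,0.35,0,0,0.12,0,0,0,0.35,0,0,0.06,0,0,0,0.35,0,0,0,0,0,0,0.35])

```text
clock: 26.75
tool_pos: [0.5429, -0.132, 0.2116]
eef_rot: [0.477, 0.523, -0.477, 0.521]
contact_force: [0.3, 0.1, -0.8]
opening: 0.65
```

```bash
python3 - <<'E'
from h import *
s=st(); cam("wrist","w30"); cam("top","t30"); cam("side","s30")
t=cv2.imread("pics/w30.png"); cv2.imwrite("pics/w30c.png",cv2.resize(t[50:290,200:440],None,fx=2.5,fy=2.5,interpolation=cv2.INTER_CUBIC))
t=cv2.imread("pics/s30.png"); cv2.imwrite("pics/s30c.png",cv2.resize(t[125:245,300:460],None,fx=5,fy=5,interpolation=cv2.INTER_CUBIC))
E
```

```text
t 26.75 p [ 0.5429 -0.132   0.2116] q [ 0.518  0.696 -0.616  1.782  0.52   0.835 -0.258] F [ 0.3  0.1 -0.8] op 0.65
axes cols
 [[-0.003  0.996  0.089]
 [ 0.002  0.089 -0.996]
 [-1.    -0.002 -0.003]]
```

View pics/w30c.png

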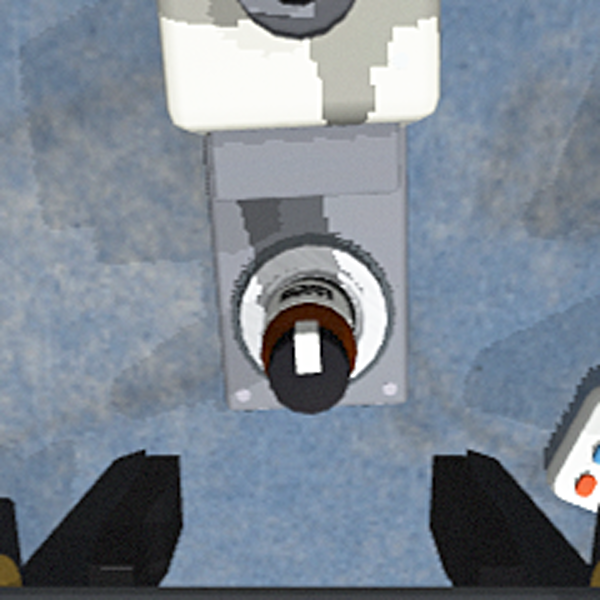

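View pics/s30c.png

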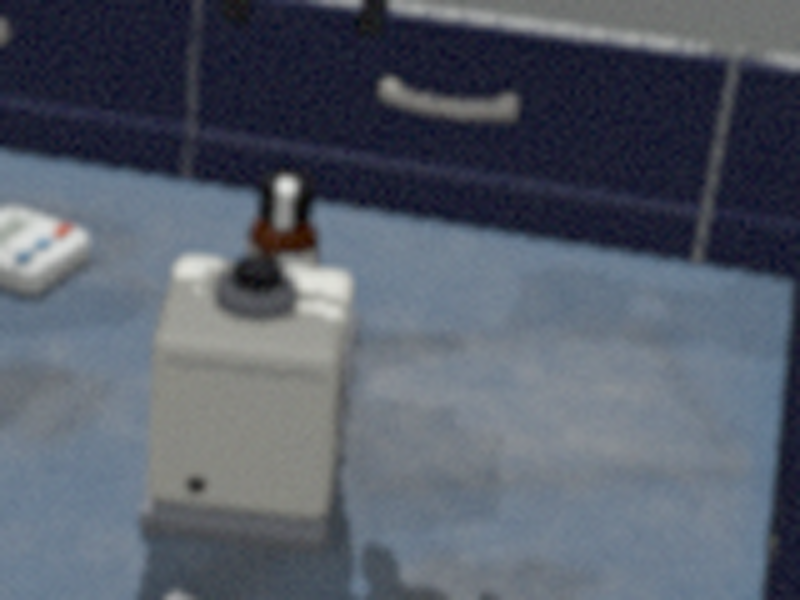

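```bash
python3 - <<'E'
from h import *
w=KT("wrist"); c=lambda x,y:(200+x/2.5,50+y/2.5)
m=atz(w,c(310,373),.1175);b=atz(w,c(306.5,336),.1175);print("capmid",m,"az",np.degrees(np.arctan2(b[1]-m[1],b[0]-m[0]))%360,np.hypot(*(b-m)[:2]))
print("disc",atz(w,c(316,313),.0245)); 
e1=atz(w,c(216,200),.095);e2=atz(w,c(399,191),.095);d=e2-e1;print("visor normal az",np.degrees(np.arctan2(d[1],d[0]))+90,(e1+e2)/2)
need((.5266,-.0035,.17),(0,0,-1),(1,.1,0))
E
```

```text
capmid [ 0.54403527 -0.13181862  0.1175    ] az 100.40206854463555 0.013738202417701675
disc [ 0.54706883 -0.12931632  0.0245    ]
visor normal az 97.86222385778478 [ 0.53757151 -0.0711602   0.095     ]
shift mm [-14.5 128.7 -38.6] frac [-0.058  0.515 -0.154] rot deg [-0.2 -0.5  0.6] frac [-0.002 -0.005  0.007]
```

Emit:
send_rows(commands=[-0.012,0.09,0,0,0,0,0.6,-0.012,0.11,0,0,0,0,1,-0.012,0.11,0,0,0,0,1,-0.012,0.11,-0.02,0,0,0,1,-0.01,0.095,-0.02,0,0,0,1,0,0,0,0,0,0,1,0,0,0,0,0,0,1,0,0,0,0,0,0,1])

```text
clock: 27.7
tool_pos: [0.5199, -0.0031, 0.1893]
eef_rot: [0.472, 0.528, -0.484, 0.514]
contact_force: [0.3, 0.2, -0.0]
opening: 0.008
```

```bash
python3 - <<'E'
from h import *
s=st(); cam("wrist","w31"); cam("top","t31"); need((.5266,-.0035,.135),(0,0,-1),(1,.1,0))
print(proj(KT("wrist"),(.5266,-.0035,.13)))
E
```

```text
t 27.7 p [ 0.5199 -0.0031  0.1893] q [ 0.27   0.686 -0.58   1.896  0.528  0.744 -0.529] F [ 0.3  0.2 -0. ] op 0.008
axes cols
 [[-0.026  0.996  0.086]
 [ 0.001  0.086 -0.996]
 [-1.    -0.026 -0.003]]
shift mm [  6.6   0.2 -54.5] frac [ 0.026  0.001 -0.218] rot deg [-0.  -1.4  0.9] frac [-0.    -0.016  0.01 ]
[332.94195628 213.62022885]
```

View pics/w31.png

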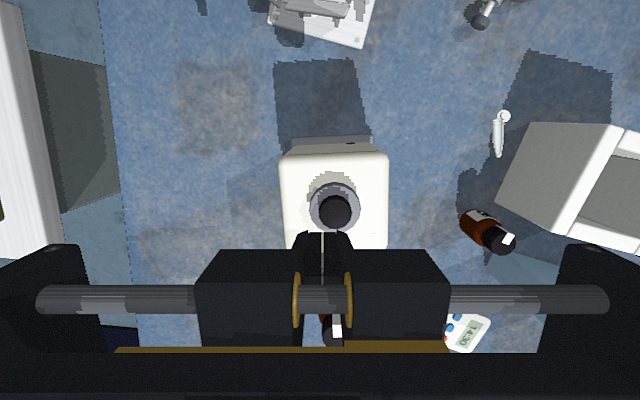

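Emit:
send_rows(commands=[0.014,0.003,-0.05,0,-0.008,0,1,0.014,0.002,-0.06,0,-0.008,0,1,0,0,-0.06,0,0,0,1,0,0,0,0,0,0,1,0,0,0,0,0,0,1])

```text
clock: 28.3
tool_pos: [0.529, -0.0086, 0.1465]
eef_rot: [0.481, 0.517, -0.481, 0.52]
contact_force: [-0.2, 0.3, 0.3]
opening: 0.0
```

```bash
python3 - <<'E'
from h import *
s=st(); cam("wrist","w32"); need((.527,-.003,.135),(0,0,-1),(1,.1,0))
t=cv2.imread("pics/w32.png"); cv2.imwrite("pics/w32c.png",cv2.resize(t[120:290,220:420],None,fx=4,fy=4,interpolation=cv2.INTER_CUBIC))
E
```

```text
t 28.3 p [ 0.529  -0.0086  0.1465] q [ 0.235  0.743 -0.511  1.934  0.611  0.619 -0.599] F [-0.2  0.3  0.3] op 0.0
axes cols
 [[ 0.004  0.997  0.075]
 [-0.002  0.075 -0.997]
 [-1.     0.004  0.002]]
shift mm [ -1.9   5.8 -11.6] frac [-0.008  0.023 -0.046] rot deg [0.1 0.2 1.4] frac [0.001 0.002 0.016]
```

View pics/w32c.png

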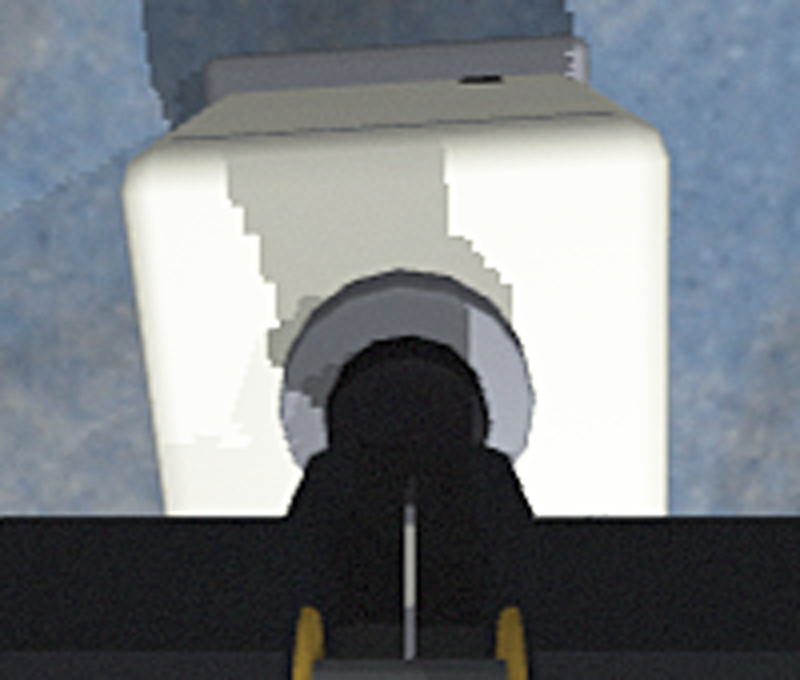

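Emit:
send_rows(commands=[-0.004,0.018,-0.012,0,0,0,1,0,0.01,-0.015,0,0,0,1,0,0.004,-0.015,0,0,0,1,0,0,0,0,0,0,1])

```text
clock: 28.75
tool_pos: [0.529, -0.0002, 0.1371]
eef_rot: [0.483, 0.516, -0.48, 0.52]
contact_force: [-0.6, -0.7, 0.2]
opening: 0.003
```

```bash
python3 - <<'E'
from h import *
s=st(); cam("wrist","w33")
t=cv2.imread("pics/w33.png"); cv2.imwrite("pics/w33c.png",cv2.resize(t[120:290,220:420],None,fx=4,fy=4,interpolation=cv2.INTER_CUBIC))
E
```

```text
t 28.75 p [ 5.290e-01 -2.000e-04  1.371e-01] q [ 0.208  0.755 -0.493  1.945  0.627  0.591 -0.63 ] F [-0.6 -0.7  0.2] op 0.003
axes cols
 [[ 0.007  0.997  0.073]
 [-0.002  0.073 -0.997]
 [-1.     0.007  0.002]]
```

View pics/w33c.png

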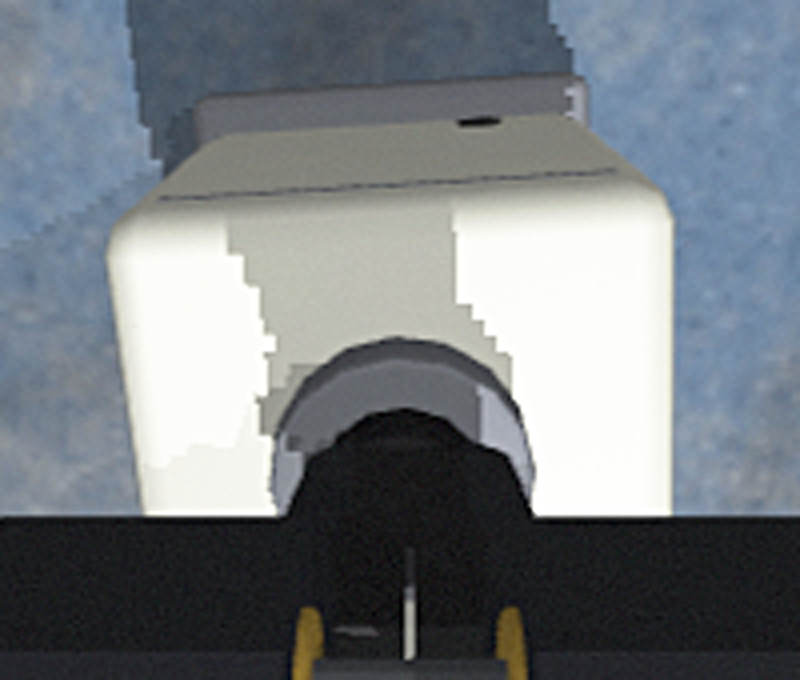

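Emit:
send_rows(commands=[-0.006,-0.008,-0.008,0,0,0,1,0,0,-0.01,0,0,0,1,0,0,-0.01,0,0,0,1])

```text
clock: 29.1
tool_pos: [0.5281, -0.002, 0.1307]
eef_rot: [0.483, 0.515, -0.479, 0.521]
contact_force: [-0.7, 0.2, 4.8]
opening: 0.005
```

Emit:
send_rows(commands=[0,0,-0.01,0,0,0,1,0,0,-0.01,0,0,0,1])

```text
clock: 29.3
tool_pos: [0.5282, -0.002, 0.1298]
eef_rot: [0.483, 0.514, -0.48, 0.522]
contact_force: [-8.6, -1.4, 36.2]
opening: 0.005
```

```bash
python3 - <<'E'
from h import *
s=st(); cam("side","s34"); 
t=cv2.imread("pics/s34.png"); cv2.imwrite("pics/s34c.png",cv2.resize(t[125:245,300:460],None,fx=5,fy=5,interpolation=cv2.INTER_CUBIC))
st()
E
```

```text
t 29.3 p [ 0.5282 -0.002   0.1298] q [ 0.2    0.763 -0.477  1.956  0.645  0.567 -0.646] F [-8.6 -1.4 36.2] op 0.005
axes cols
 [[ 0.011  0.997  0.073]
 [-0.004  0.073 -0.997]
 [-1.     0.011  0.005]]
t 29.35 p [ 0.5281 -0.002   0.13  ] q [ 0.2    0.762 -0.477  1.956  0.645  0.567 -0.646] F [-8.  -1.4 29.3] op 0.006
axes cols
 [[ 0.012  0.997  0.074]
 [-0.005  0.074 -0.997]
 [-1.     0.011  0.005]]
```

View pics/s34c.png

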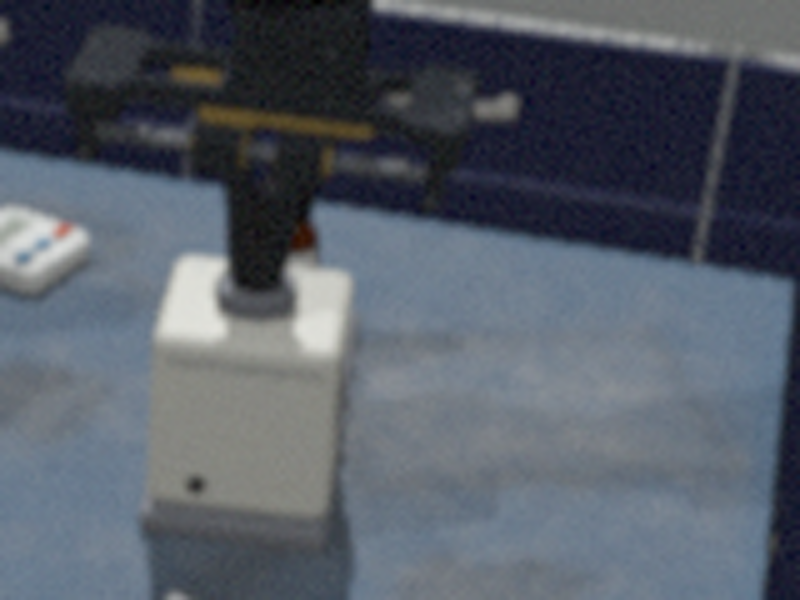

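Emit:
send_rows(commands=[0,0,0.006,0,0,0,1])

```text
clock: 29.45
tool_pos: [0.5281, -0.0019, 0.1326]
eef_rot: [0.483, 0.514, -0.48, 0.523]
contact_force: [-0.7, 0.1, 2.4]
opening: 0.006
```

Emit:
send_rows(commands=[0,0,0.008,0,0,0,1])

```text
clock: 29.55
tool_pos: [0.5281, -0.002, 0.135]
eef_rot: [0.483, 0.513, -0.479, 0.523]
contact_force: [-0.8, 0.5, 1.0]
opening: 0.003
```

Emit:
send_rows(commands=[0,0,0.008,0,0,0,1])

```text
clock: 29.65
tool_pos: [0.528, -0.0021, 0.1371]
eef_rot: [0.483, 0.513, -0.479, 0.523]
contact_force: [-0.4, 0.3, -0.2]
opening: 0.004
```

Emit:
send_rows(commands=[0,0,0.008,0,0,0,1])

```text
clock: 29.75
tool_pos: [0.528, -0.0022, 0.1389]
eef_rot: [0.483, 0.513, -0.48, 0.523]
contact_force: [-0.4, -0.9, 0.5]
opening: 0.005
```

Emit:
send_rows(commands=[0,0,0.01,0,0,0,1])

```text
clock: 29.85
tool_pos: [0.5279, -0.0023, 0.1411]
eef_rot: [0.483, 0.514, -0.48, 0.523]
contact_force: [-0.4, 0.4, 0.6]
opening: 0.007
```

Emit:
send_rows(commands=[0,0,-0.008,0,0,0,1,0,0,-0.01,0,0,0,1,0,0,-0.01,0,0,0,1,0,0,-0.01,0,0,0,1,0,0,-0.004,0,0,0,1])

```text
clock: 30.35
tool_pos: [0.5282, -0.0025, 0.1302]
eef_rot: [0.483, 0.513, -0.48, 0.523]
contact_force: [-3.0, -0.5, 17.5]
opening: 0.004
```

Emit:
send_rows(commands=[0,0,-0.003,0,0,0,1,0,0,-0.002,0,0,0,1,0,0,-0.002,0,0,0,1])

```text
clock: 30.65
tool_pos: [0.5282, -0.0025, 0.1305]
eef_rot: [0.483, 0.513, -0.48, 0.523]
contact_force: [-1.9, -0.1, 7.2]
opening: 0.004
```

Pressed against the stop again and held for 0.3 s. Now lift off and check.

Emit:
send_rows(commands=[0,0,0.03,0,0,0,1,0,0,0.08,0,0,0,1,0,0,0.12,0,0,0,1,-0.05,0.05,0.12,0,0,0,1,-0.1,0.05,0.12,0,0,0,1,-0.1,0.05,0.1,0,0,0,1,-0.1,0.05,0.05,0,0,0,1,0,0,0,0,0,0,1,0,0,0,0,0,0,1])

```text
clock: 31.55
tool_pos: [0.4365, 0.0487, 0.291]
eef_rot: [0.482, 0.513, -0.481, 0.523]
contact_force: [0.3, -0.5, -0.3]
opening: 0.006
```

```bash
python3 - <<'E'
from h import *
s=st(); cam("wrist","w40"); cam("top","t40"); cam("side","s40")
t=cv2.imread("pics/t40.png"); cv2.imwrite("pics/t40c.png",cv2.resize(t[180:300,320:480],None,fx=5,fy=5,interpolation=cv2.INTER_CUBIC))
t=cv2.imread("pics/s40.png"); cv2.imwrite("pics/s40c.png",cv2.resize(t[125:245,300:460],None,fx=5,fy=5,interpolation=cv2.INTER_CUBIC))
E
```

```text
t 31.55 p [0.4365 0.0487 0.291 ] q [ 0.248  0.427 -0.682  2.019  0.385  0.813 -0.585] F [ 0.3 -0.5 -0.3] op 0.006
axes cols
 [[ 0.012  0.997  0.073]
 [-0.008  0.073 -0.997]
 [-1.     0.012  0.009]]
```

View pics/t40c.png

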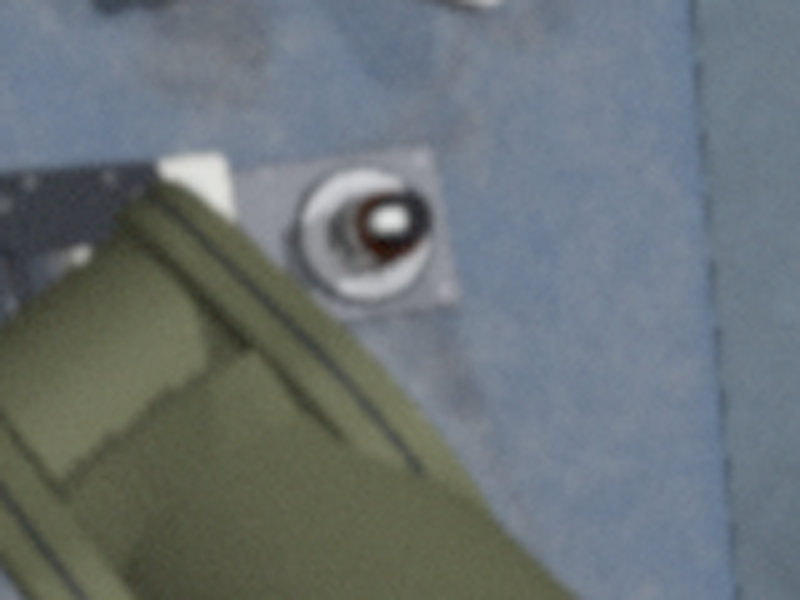

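View pics/s40.png

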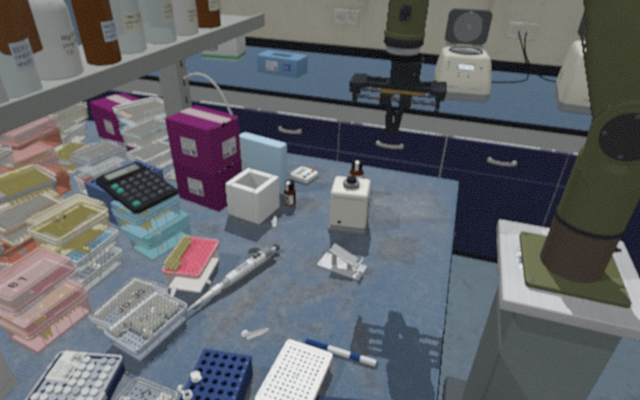

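View pics/t40.png

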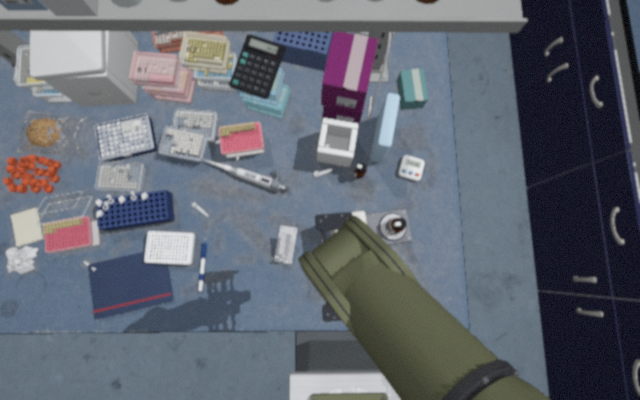

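View pics/w40.png

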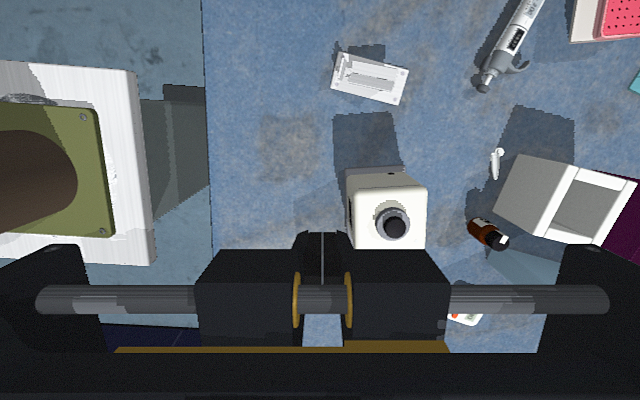

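View pics/s40c.png

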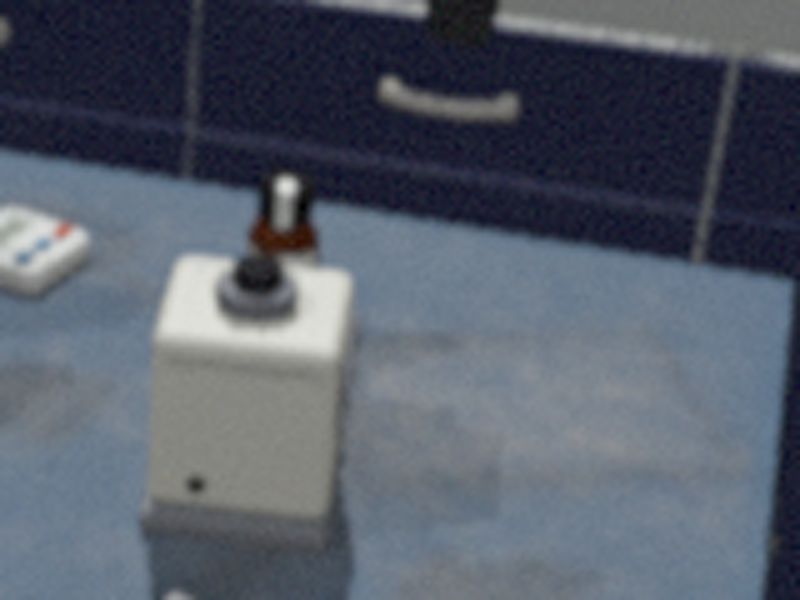

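```bash
python3 - <<'E'
from h import *
s=KT("side");t=KT("top")
for z in (.1175,.1215): print(z,proj(s,(.5428,-.134,z)),proj(t,(.5428,-.134,z)))
print("obs side",(300+287/5,125+182/5),"obs top cap centre",(320+401/5,180+213/5))
print(tri([(s,(357.4,161.4)),(t,(400.2,222.6))]))
st()
E
```

```text
0.1175 [357.66920488 160.97364847] [400.76332062 222.78076693]
0.1215 [357.76906414 159.65797507] [401.13140442 222.59028794]
obs side (357.4, 161.4) obs top cap centre (400.2, 222.6)
[ 0.54328786 -0.13276279  0.11671605]
t 31.7 p [0.4368 0.0484 0.2901] q [ 0.249  0.429 -0.682  2.018  0.385  0.813 -0.585] F [0.  0.2 0.6] op 0.008
axes cols
 [[ 0.01   0.997  0.072]
 [-0.008  0.072 -0.997]
 [-1.     0.01   0.008]]
```

Cap top measures about 117 mm above the bench, so the bottle is on the recess floor and centred. Handing in.

```bash
python3 -c "
from plant import job
print(job.finish_job())"
```

```text
the job is handed in; nothing more can be done
None
```

The bottle is standing free in the turntable recess with its code toward the window. I pressed the read key down twice and handed the job in at about 31.7 s of the 61 s allowed.

I took the bottle from the rest, set it down upright, and let go. I then gripped it by the cap and turned it about 117° with the turntable.

**Seating:** the cap top measures about 117 mm above the bench against 117.5 mm expected. It is within about 2 mm of the recess centre, so the bottle is on the floor of the recess. This took a few tries, because the first contacts leaned on the sides of the recess at a few newtons, up to about 11 N.

**Code direction:** the seal strip pointed to 97.7° while the cap was still gripped and 100.4° after release. The window is at about 97–98°, so this is inside the 12° tolerance. The two readings differ by about 3°, which I put down to reading pixels.

**Read key:** the force rose like a spring over about 6 mm and then met a hard stop, on both presses. The first press peaked at about 36 N on the fingertips, harder than intended. The second peaked at about 18 N and settled to about 7 N, held for 0.3 s. The last picture shows the key back up. I had no direct reading of the key's travel.

**Bystanders:** the short bottle, timer and marker look unmoved in the last pictures, and the arm was clear of everything.

**Measurement limits:** the wrist camera was off by 1–3 mm compared with the fixed cameras, so I used the cameras relative to each other rather than trusting any single one.

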